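# Lock the pot shelf with a jam nut, then nest the grow pots on it

### The job

Make the pot shelf ready: first run the black jam nut down the stud and tighten it firmly against the steel nut below, before any pot is set on the shelf. Then nest all the round pots upright in one stack on the middle of the round shelf plate, fully home in one another, and put every square pot, which will not nest, into the grey tray. Leave the mister bottle, the jar and the climate sensor where they stand.

Things in the scene. Friction and masses are not known exactly. Their poses are not given: they have to be found in the camera images.
- jam_mid (a point): Centre (half-way up) of the jam nut: black plastic hexagon, 40 mm across flats, 22 mm tall, threaded on the stand's upright 18 mm stud above the first nut. z up; x is square to one pair of flats (others every 60 degrees). Clockwise from above runs it down, 12 mm a turn. Light thread drag (0.06 N m); it stays where left. Stud top 100 mm above the table.
- jam_nut (a joint): Turn of the jam nut in rad, growing as it is turned clockwise seen from above and runs down (1.9 mm per rad). Starts between 0 and 2.2; touches the first nut at about 6.8, then resistance rises (total about 0.1 N m at 7.2, 0.15 N m at 7.8); properly tight from about 7.2; dead stop at 8.0.
- first_top (a point): Centre of the top face of the first nut, a steel hexagonal nut 30 mm across flats and 12 mm tall, set on the same stud directly on the shelf arm; it holds the shelf, does not turn, and gives by a millimetre or two when the jam nut bears on it. z up.
- stand: Origin at the underside centre of the shelf stand, fixed to the table: a dark steel base plate 100 x 240 x 12 mm, long side along its y axis. The threaded stud stands at y = -60 mm; the round shelf plate is centred on y = +60 mm, with a flat arm between them.
- seat (a point): Centre of the top of the round steel shelf plate (86 mm across, top 42 mm above the table) of the stand, where the stack of round pots belongs. z up; 120 mm from the stud's axis.
- tray_in (a point): Centre of the inner floor (4 mm above the table) of the shallow grey plastic tray for odd pots, fixed to the table: 130 mm along its x axis, 240 mm along its y axis, 35 mm tall, walls 4 mm.
- pot1_mid (a point): Centre, half-way up (35 mm), of a loose round white grow pot, 70 mm tall, 80 g; three or four are present. z from foot to mouth. Top 40 mm: band 60 mm across, open mouth 54 mm across and 32 mm deep. Below it a step in to a foot tapering from 49 mm to 41 mm at the bottom. Set in another's mouth it goes in 30 mm till its step rests on the rim: the stack grows 40 mm a pot.
- pot2_mid (a point): Centre, half-way up (35 mm), of a loose round white grow pot, 70 mm tall, 80 g; three or four are present. z from foot to mouth. Top 40 mm: band 60 mm across, open mouth 54 mm across and 32 mm deep. Below it a step in to a foot tapering from 49 mm to 41 mm at the bottom. Set in another's mouth it goes in 30 mm till its step rests on the rim: the stack grows 40 mm a pot.
- pot3_mid (a point): Centre, half-way up (35 mm), of a loose round white grow pot, 70 mm tall, 80 g; three or four are present. z from foot to mouth. Top 40 mm: band 60 mm across, open mouth 54 mm across and 32 mm deep. Below it a step in to a foot tapering from 49 mm to 41 mm at the bottom. Set in another's mouth it goes in 30 mm till its step rests on the rim: the stack grows 40 mm a pot.
- pot4_mid (a point): Centre, half-way up (35 mm), of a loose round white grow pot, 70 mm tall, 80 g; three or four are present. z from foot to mouth. Top 40 mm: band 60 mm across, open mouth 54 mm across and 32 mm deep. Below it a step in to a foot tapering from 49 mm to 41 mm at the bottom. Set in another's mouth it goes in 30 mm till its step rests on the rim: the stack grows 40 mm a pot.
- square1_mid (a point): Centre, half-way up (35 mm), of a loose square white plastic pot with straight sides, 52 x 52 mm, 70 mm tall, walls 3 mm, about 70 g; it nests with nothing; one to three are present. x and y axes square to its sides, z from foot to mouth.
- square2_mid (a point): Centre, half-way up (35 mm), of a loose square white plastic pot with straight sides, 52 x 52 mm, 70 mm tall, walls 3 mm, about 70 g; it nests with nothing; one to three are present. x and y axes square to its sides, z from foot to mouth.
- square3_mid (a point): Centre, half-way up (35 mm), of a loose square white plastic pot with straight sides, 52 x 52 mm, 70 mm tall, walls 3 mm, about 70 g; it nests with nothing; one to three are present. x and y axes square to its sides, z from foot to mouth.
- mister_mid (a point): Bystander, not part of the job: a point on the axis of a closed blue bottle, 60 mm across and 150 mm tall, standing on the table beyond the work (this point 50 mm up).
- spawn_jar_mid (a point): Bystander, not part of the job: a point on the axis of a closed amber glass jar, 70 mm across and 100 mm tall, standing on the table beyond the work (this point 50 mm up).
- hygrometer_mid (a point): Bystander, not part of the job: a point on the axis of a white climate sensor box, 30 x 90 x 70 mm tall, standing on the table beyond the work (this point 35 mm up).
Mind the look-alikes: they are no part of the job. What is shaped like the part that bears square1_mid but green or red is not meant.

How it is judged:
By the outcome, as a careful person would: the job done as asked, in the order asked, and still so for the second after the job is handed in, with the robot touching nothing.
Of pot1, pot2, pot3, pot4 only 3 to 4 are there at a start; the rules pass over those that are not, and their reading is None.
Of square1, square2, square3 only 1 to 3 are there at a start; the rules pass over those that are not, and their reading is None.
At some moment in a run one of square1, square2, square3 may be knocked a few centimetres aside while the robot is not near it.
Once in a run the grip may slacken for a moment while it holds something.
It also fails if it takes over 210 s, if anything falls off the work surface, if the arm or the gripper's body presses on something with over 40 N, if the wrist force passes 120 N, or if a joint passes its speed limit or range.

### The arm

A 6-joint arm with a two-finger parallel gripper is mounted at the origin on the work surface. World frame = base frame: x ahead of the robot, y to its left, z up, the work surface at z = 0. Lengths are in mm, angles in degrees, forces in N, time in s.
With the tool pointing down it reaches from about 350 to 850 mm from the base axis. Payload 8.1 kg.
Tool frame: the origin (TCP) lies midway between the tips of the shut fingers; the grasp point (between the pads) lies grip_depth behind it (grip_depth is the distance from the TCP to the grasp point, in mm); z points along the fingers, y is the line along which they close (so a half turn about z gives the same grasp; the last joint's range is limited). The gripper opens to 85 mm and grips with 20 to 120 N. Pads are 22 mm wide; open, the fingers measure 114 mm over their backs; the gripper's body (76 mm by 85 mm) begins 54 mm behind the grasp point. The pads swing forward as they close: fully open they stand 13 mm farther back than shut.
Start: joints at [67.3, 7.471, 85.268, -0, 87.261, -4.893], TCP at [183.471, 571.265, 231.292] pointing down, gripper open.
Joint ranges: [-169.43, 169.43], [-51.17, 129.36], [1.28, 143.12], [-76.62, 256.62], [0, 156.53], [-152.29, 152.29]. Speed limits (degrees/s): [136.94, 136.94, 159.86, 180, 180, 180].

### API

Orientations are given as [roll, pitch, yaw] about the fixed x, y, z axes, in that order (R = Rz(yaw) Ry(pitch) Rx(roll)).
In Python, from bench import sense, snapshot, hand_in, grip_depth gives the robot as it stands. The module is installed in compiled form; this text tells all that it offers.
- The arm moves only by the tool apply_moves, never from a script. Its argument "series" is text: rows parted by semicolons, each of 5 numbers parted by spaces: the shift along the tool's x, y, z each as a share of 0.3 m, from -1 to 1, then the turn about the tool's z as a share of 2 rad, from -1 to 1, then the gripper's target within -1 to 1 (shut at 1, half-way at 0, fully open at -1). In form: tx ty tz twist gripper; .... A call has 1 to 5 rows; each row shifts and turns the commanded pose from where the row before left it, along the tool's axes as they then stand; what a row does not reach is not made up. A row lasts 1/12 s, in which the tool goes at most 41.7 mm and 7.16 degrees, less where a joint would pass 70% of its speed; a pose out of reach is approached as far as the arm can. A call with a number of a shift or a turn outside -1 to 1 is refused whole. A call with a gripper value outside its range is refused whole. The fingers move at their own pace and stop on an object; "squeeze" is the grip in N (left out, the last holds). Time passes only in rows, so rows that do not move let the fingers close. It gives the time, the measured TCP pose, the force, the opening and the grip force at its end, in the units of the state.
- sense(): the state, without advancing time (a new reading comes with each control period).
- snapshot(name): name is "scene" or "top"; returns a dict with "frame" (384x512x3 uint8, blue, green, red), "depth" (384x512 float32, mm along the optical axis (not along the pixel's ray), 0 where there is no reading), "intrinsics" (3x3 intrinsics, pixels), "extrinsics" (4x4, takes a point from camera to world coordinates). Camera axes: x right, y down, z forward; pixel columns grow to the right and rows downward; lengths in mm; the calibration is good to about 2 mm. A picture is of the moment at which its call begins.
- hand_in(): hands the job in; it is judged then, once.
The state is a dict: "time": time; "joint_pos": joint angles; "qd": joint speeds; "joint_efforts": joint torques, N m; "tool_pos": TCP position; "tcp_rot": TCP orientation; "ft_force": force on the tool from outside, world axes, zero at the start; "wrist_torque": the same for the moment, N m; "finger_gap": finger opening in mm; "grip_force": force on a finger pad.
Only numpy, scipy, OpenCV 4.12 (cv2) and the standard library are available. Lean on these libraries where they do the work, as an engineer would, in place of code of your own. Each camera call takes 0.05 s, during which the arm holds its last target. There are 200 camera calls.

## Working session

There is one attempt and no reset: what is moved stays moved. The work goes in short steps, Python scripts to look and compute and a tool call to move; the robot and the scene stay as the last step left them, time stands still between calls to the robot, and variables do not carry over. Pictures are saved under pics/ and viewed, at most 14 in all, crops included, and the job is handed in when it is done.

Besides the shell and the picture viewer there is one more tool, called after ">>>" as name(argument=value, ...) on one line, values as JSON. apply_moves: Moves the arm, as the interface text tells. Its arguments: {"type":"object","properties":{"series":{"type":"string"},"squeeze":{"type":"number"}},"required":["series"]}

```bash
ls; mkdir -p pics; cat > h.py <<'E'
import numpy as np,cv2
from bench import sense,snapshot,hand_in,grip_depth
def P(s,u,v,z=None):
    K=np.array(s["intrinsics"]);T=np.array(s["extrinsics"])
    r=T[:3,:3]@np.linalg.inv(K)@np.array([u,v,1.0]);o=T[:3,3]
    if z is None: return o+r*s["depth"][int(v),int(u)]
    return o+r*(z-o[2])/r[2]
def cloud(s):
    K=np.array(s["intrinsics"]);T=np.array(s["extrinsics"]);d=s["depth"]
    v,u=np.mgrid[:d.shape[0],:d.shape[1]]
    p=np.stack([u,v,np.ones_like(u)],-1)@np.linalg.inv(K).T*d[...,None]
    return p@T[:3,:3].T+T[:3,3]
E
python3 - <<'E'
from h import *
for n in("scene","top"):
    s=snapshot(n);cv2.imwrite(f"pics/{n}0.png",cv2.resize(s["frame"],(800,600),interpolation=cv2.INTER_CUBIC))
    print(n,np.round(s["extrinsics"],2),np.round(s["intrinsics"],1))
print(grip_depth,sense())
E
```

```text
pics
scene [[ 2.70000e-01  6.50000e-01 -7.10000e-01  1.25972e+03]
 [ 9.60000e-01 -1.90000e-01  1.90000e-01 -2.35660e+02]
 [-1.00000e-02 -7.40000e-01 -6.80000e-01  7.06860e+02]
 [ 0.00000e+00  0.00000e+00  0.00000e+00  1.00000e+00]] [[413.7   0.  252. ]
 [  0.  413.7 192.9]
 [  0.    0.    1. ]]
top [[ 1.0000e-02 -1.0000e+00  7.0000e-02  4.9712e+02]
 [-1.0000e+00 -1.0000e-02  3.0000e-02 -7.9880e+01]
 [-3.0000e-02 -7.0000e-02 -1.0000e+00  1.0539e+03]
 [ 0.0000e+00  0.0000e+00  0.0000e+00  1.0000e+00]] [[390.9   0.  254.1]
 [  0.  390.9 195.8]
 [  0.    0.    1. ]]
18.700000000000003 {'time': 0.1, 'joint_pos': array([ 6.72988120e+01,  7.51139765e+00,  8.53247027e+01,  1.13129591e-03,
        8.72615490e+01, -4.89212329e+00]), 'qd': array([ 0.00135854, -0.15198313, -0.20714717, -0.07807712, -0.00493422,
       -0.11593322]), 'joint_efforts': array([ 1.00459336e-03, -5.70959294e+01, -5.01936471e+01, -2.18212017e-04,
        8.34338396e-03,  1.17024151e-04]), 'tool_pos': array([183.27390944, 570.79171493, 230.32696563]), 'tcp_rot': array([-1.79902803e+02, -9.45331974e-03,  1.62190872e+02]), 'ft_force': array([ 0.16477805,  0.03576014, -1.16654967]), 'wrist_torque': array([ 0.01282543, -0.02108271, -0.03712266]), 'grip_force': 0.0, 'finger_gap': 85.54085067132331}
```

View pics/scene0.png

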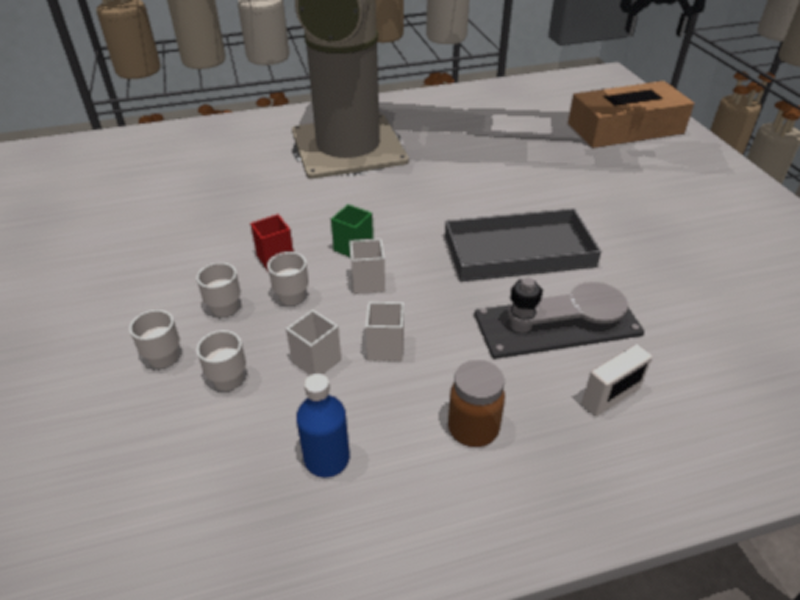

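View pics/top0.png

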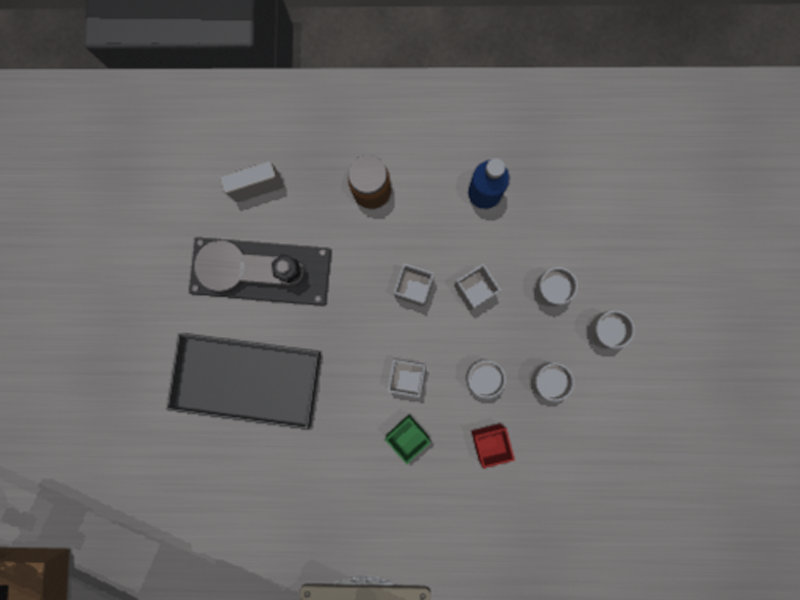

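The scene shows four white round pots at (157,340), (222,360), (219,290), (288,278) and three white square pots at (313,342), (385,330), (367,265). The look-alikes are the green square at (352,230) and red square at (272,240). The black jam nut is at (526,295), above the steel nut at (521,318); the shelf plate is at (598,303) and the tray at (520,243).

```bash
cat >> h.py <<'E'
def objs(s,lo=58,hi=85,minn=40):
    c=cloud(s);f=s["frame"];z=c[...,2]
    hsv=cv2.cvtColor(f,cv2.COLOR_BGR2HSV)
    m=((z>lo)&(z<hi)&(s["depth"]>0)&(c[...,0]>250)&(c[...,0]<850)).astype(np.uint8)
    n,l,st,ce=cv2.connectedComponentsWithStats(m)
    out=[]
    for i in range(1,n):
        if st[i,4]<minn: continue
        k=l==i; p=c[k]; (x,y),r,a=cv2.minAreaRect(p[:,:2].astype(np.float32))
        area=cv2.contourArea(cv2.convexHull(p[:,:2].astype(np.float32)))
        out.append((np.round(ce[i]),round(x,1),round(y,1),np.round(r,1),round(a,1),round(area/(r[0]*r[1]),2),round(float(np.percentile(p[:,2],90)),1),int(hsv[...,1][k].mean()),int(hsv[...,2][k].mean()),st[i,4]))
    return out
E
python3 - <<'E'
from h import *
for n in("top","scene"):
    s=snapshot(n);print(n)
    for o in objs(s): print(*o)
    c=cloud(s)
    np.savez(f"{n}.npz",c=c,f=s["frame"])
s=snapshot("top");f=s["frame"];cv2.imwrite("pics/c.png",cv2.resize(np.hstack([f[140:210,110:220],f[200:285,105:215][:70]]),(800,260),interpolation=cv2.INTER_CUBIC))
c=cloud(s)
# plate region
for (u,v) in [(140,170),(165,170),(182,168),(182,172),(186,174),(155,240),(125,160),(178,170)]: print(u,v,np.round(c[v,u],1))
s=snapshot("scene");f=s["frame"];cv2.imwrite("pics/c2.png",cv2.resize(f[165:230,295:415],(800,433),interpolation=cv2.INTER_CUBIC))
c=cloud(s)
for (u,v) in [(383,194),(337,181),(337,186),(335,190),(337,193),(333,203),(333,208)]: print(u,v,np.round(c[v,u],1))
E
```

```text
top
[159. 113.] 785.1 198.0 [31.8 90.6] 18.0 0.94 72.3 12 133 423
[238. 122.] 769.1 -6.3 [44.7 68.6] 14.8 0.82 78.2 118 57 144
[309. 124.] 759.2 -193.5 [57.7 22.7] 67.7 0.73 81.9 164 49 64
[265. 181.] 609.5 -78.2 [51.5 52.1] 72.0 0.99 72.0 10 126 113
[306. 182.] 606.5 -183.0 [52.  52.4] 32.7 0.98 72.1 10 127 126
[358. 182.] 606.7 -311.1 [58.4 59.1] 26.6 0.79 71.8 9 122 139
[393. 211.] 536.6 -399.2 [57.5 59.1] 0.1 0.81 71.6 9 116 157
[260. 242.] 456.2 -67.5 [51.8 52. ] 80.2 0.97 71.5 10 120 105
[312. 242.] 456.8 -195.4 [58.5 58.4] 43.9 0.79 72.0 9 125 113
[355. 244.] 452.8 -303.6 [59.6 58.6] 22.4 0.79 72.2 8 121 141
[261. 282.] 357.2 -70.4 [52.2 52.2] 42.7 0.98 71.9 121 80 131
[317. 286.] 348.2 -208.3 [52.5 52.2] 14.9 0.98 71.8 156 105 145
scene
[225. 139.] 358.8 -66.5 [54.  56.3] 43.3 0.95 71.2 129 80 235
[173. 146.] 349.8 -204.6 [57.9 53.3] 16.3 0.96 71.3 173 112 232
[235. 161.] 458.2 -64.6 [51.9 56.9] 81.0 0.98 71.3 16 137 223
[184. 170.] 457.9 -192.5 [59.4 62.1] 79.6 0.79 70.8 18 135 241
[139. 177.] 454.6 -300.7 [59.6 60.1] 54.7 0.78 71.1 16 136 257
[336. 192.] 642.0 128.3 [45.5 2
[... 184 characters left out ...]
 53.7] 32.7 0.98 71.1 14 137 336
[141. 223.] 608.5 -308.1 [59.9 60.4] 51.7 0.79 71.3 15 141 315
[397. 234.] 787.6 201.0 [31.4 90.6] 18.3 0.96 72.0 9 171 605
[305. 260.] 795.1 -6.1 [68.8 43.4] 64.3 0.82 79.7 146 83 406
[208. 282.] 795.0 -200.4 [59.2 26.6] 81.0 0.76 81.8 183 81 271
140 170 [638.1 249.   45.6]
165 170 [638.8 183.7  42.7]
182 168 [636.3 126.9  98.4]
182 172 [625.8 125.9 102. ]
186 174 [622.7 118.8  87.8]
155 240 [454.3 216.2   2.8]
125 160 [669.9 301.9  12. ]
178 170 [631.  136.4 100.3]
383 194 [651.5 245.7  45.2]
337 181 [634.3 128.9  99.3]
337 186 [639.5 128.   89. ]
335 190 [648.6 119.4  86.9]
337 193 [650.7 124.5  78.4]
333 203 [645.9 121.5  43.7]
333 208 [643.7 125.1  24.4]
```

View pics/c.png

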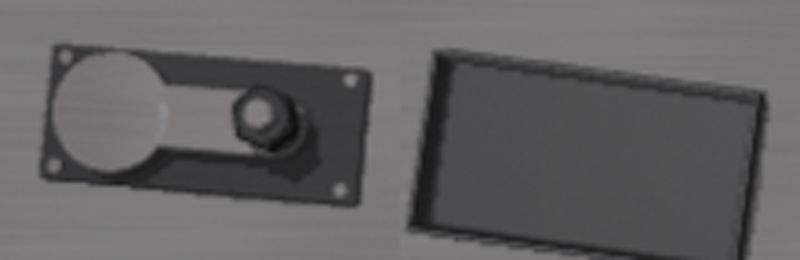

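View pics/c2.png

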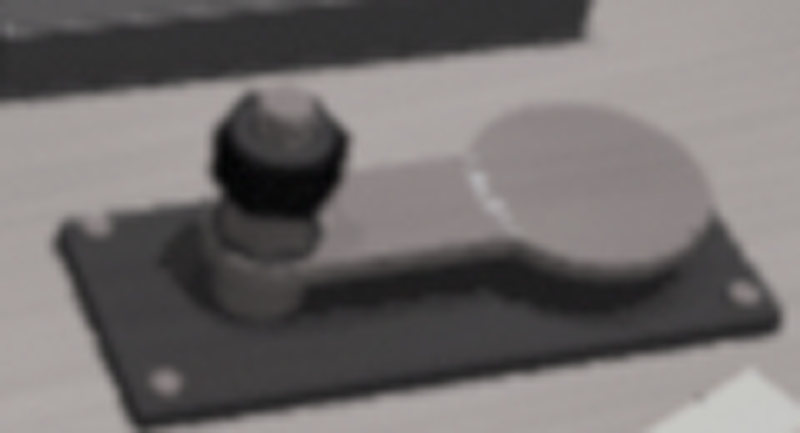

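```bash
python3 - <<'E'
from h import *
for n in("top","scene"):
    d=np.load(n+".npz");c=d["c"];f=d["f"];z=c[...,2];x=c[...,0];y=c[...,1]
    reg=(x>540)&(x<740)&(y>40)&(y<340)
    def hull(m):
        m=m.astype(np.uint8);k,l,st,_=cv2.connectedComponentsWithStats(m)
        m=l==1+np.argmax(st[1:,4]);return c[m][:,:2].astype(np.float32)
    p=hull(reg&(z>38)&(z<49)); print(n,"shelf+arm rect",cv2.minAreaRect(p))
    a=p[p[:,1]>p[:,1].max()-60]; h=cv2.convexHull(a)[:,0]
    h=h[h[:,1]>p[:,1].max()-50]
    A=np.c_[2*h,np.ones(len(h))];s=np.linalg.lstsq(A,(h**2).sum(1),rcond=None)[0];print(" plate c",s[:2],"r",np.sqrt(s[2]+s[0]**2+s[1]**2), "z",np.median(z[reg&(z>38)&(z<49)]))
    p=hull(reg&(z>5)&(z<115));r=cv2.minAreaRect(p);print(" base",r)
    m=reg&(z>81)&(z<93);q=hull(m);print(" nut z",np.percentile(z[m],[20,50,80,95]),cv2.minAreaRect(q))
    q=hull(reg&(z>96)&(z<106));print(" stud",cv2.minAreaRect(q),q.mean(0),np.median(z[reg&(z>96)&(z<106)]))
    q=hull((x>350)&(x<560)&(y>40)&(y<340)&(z>28)&(z<42));print(" tray",cv2.minAreaRect(q))
    # nut edge orientation: fraction of hull edges
    q=hull(reg&(z>65)&(z<93));h=cv2.convexHull(q)[:,0];print(" nuthull",np.round(h).astype(int).tolist())
E
```

```text
top shelf+arm rect ((641.0614624023438, 198.9193878173828), (82.7454605102539, 182.88450622558594), 0.9841825366020203)
 plate c [640.80703516 248.95140756] r 42.26424987714019 z 42.34103800329024
 base ((637.8033447265625, 189.29916381835938), (240.83447265625, 103.6961441040039), 85.64886474609375)
 nut z [85.99586089 87.45510153 89.40581015 91.08613626] ((631.5875854492188, 129.5792999267578), (42.846675872802734, 40.07184982299805), 5.589477062225342)
 stud ((631.05810546875, 130.16580200195312), (15.285862922668457, 17.29142189025879), 2.2869317531585693) [631.0142 129.3008] 100.34691209408174
 tray ((447.61553955078125, 207.14230346679688), (241.00994873046875, 130.35372924804688), 83.04720306396484)
 nuthull [[653, 132], [650, 137], [640, 149], [638, 150], [633, 150], [617, 147], [612, 135], [609, 125], [612, 121], [612, 120], [620, 112], [623, 109], [624, 108], [630, 109], [641, 110], [644, 111], [646, 112], [650, 124]]
scene shelf+arm rect ((630.104248046875, 204.93881225585938), (182.95773315429688, 86.29606628417969), 75.64720916748047)
 plate c [641.47427246 252.31895361] r 42.96015970982032 z 42.87558405819732
 base ((638.732666015625, 192.31057739257812), (241.14439392089844, 102.5093994140625), 84.83750915527344)
 nut z [85.93169087 87.96692833 89.0635777  90.24498475] ((633.6910400390625, 131.10191345214844), (40.72355651855469, 44.15188217163086), 40.62523651123047)
 stud ((633.4647827148438, 131.8522186279297), (17.943918228149414, 20.301908493041992), 67.90897369384766) [633.7927  131.97473] 100.2342201981512
 tray ((448.83795166015625, 210.4991455078125), (241.27780151367188, 134.97085571289062), 82.757080078125)
 nuthull [[656, 136], [649, 144], [643, 152], [641, 153], [632, 154], [623, 151], [608, 130], [611, 126], [624, 111], [625, 111], [629, 111], [638, 112], [644, 112], [648, 115], [649, 116], [653, 126], [656, 133]]
```

>>> apply_moves(series="-0.11 -0.055 0 0 -1;-0.11 -0.055 0 0 -1;-0.11 -0.055 0 0 -1;-0.11 -0.055 0 0 -1;-0.11 -0.055 0 0 -1", squeeze=40)

```text
time: 0.72
tool_pos: [316.1, 441.0, 231.3]
tcp_rot: [180.0, 0.0, 162.2]
ft_force: [0.3, 0.3, -0.5]
finger_gap: 85.5
grip_force: 0.0
```

>>> apply_moves(series="-0.11 -0.055 0 0 -1;-0.11 -0.055 0 0 -1;-0.11 -0.055 0 0 -1;-0.11 -0.055 0 0 -1;-0.11 -0.055 0 0 -1")

```text
time: 1.13
tool_pos: [448.2, 311.8, 231.5]
tcp_rot: [180.0, 0.0, 162.2]
ft_force: [0.4, 0.2, 0.2]
finger_gap: 85.4
grip_force: 0.0
```

>>> apply_moves(series="-0.11 -0.055 0 0 -1;-0.11 -0.055 0 0 -1;-0.11 -0.055 0 0 -1;-0.11 -0.055 0 0 -1;-0.11 -0.055 0 0 -1")

```text
time: 1.55
tool_pos: [580.1, 182.7, 231.3]
tcp_rot: [180.0, 0.0, 162.2]
ft_force: [1.2, 0.9, 0.9]
finger_gap: 85.3
grip_force: 0.0
```

>>> apply_moves(series="-0.11 -0.055 0 0 -1;-0.11 -0.055 0 0 -1;0 0 0.08 -0.06 -1;0 0 0.08 -0.06 -1;0 0 0.08 -0.06 -1")

```text
time: 1.97
tool_pos: [632.6, 131.7, 158.6]
tcp_rot: [180.0, 0.1, -176.9]
ft_force: [-0.1, 0.3, -0.0]
finger_gap: 85.2
grip_force: 0.0
```

>>> apply_moves(series="0 0 0 -0.04 -1;0 0 0 0 -1")

```text
time: 2.13
tool_pos: [630.2, 132.2, 156.4]
tcp_rot: [180.0, -0.3, -172.4]
ft_force: [0.2, -0.9, 0.3]
finger_gap: 85.5
grip_force: 0.0
```

>>> apply_moves(series="0 0 0.1 0 -1;0 0 0.1 0 -1;0 0 0.1 0 -1;0 0 0 0 -1;0 0 0 0 -1")

```text
time: 2.55
tool_pos: [630.6, 132.6, 68.4]
tcp_rot: [-180.0, -0.2, -172.7]
ft_force: [0.1, -0.5, 0.3]
finger_gap: 85.1
grip_force: 0.0
```

```bash
python3 - <<'E'
from h import *
s=snapshot("scene");f=s["frame"];cv2.imwrite("pics/d.png",cv2.resize(f[120:230,270:430],(800,550),interpolation=cv2.INTER_CUBIC))
S=sense();print(S["tool_pos"],S["tcp_rot"],S["wrist_torque"],S["joint_pos"])
E
```

```text
[632.4236892  132.78122177  70.79309829] [-1.79999425e+02  5.09300393e-02 -1.72681201e+02] [-0.00020853 -0.00106452  0.05085531] [ 7.31333424e+00  2.14512441e+01  8.61477557e+01 -5.98155695e-04
  7.23500702e+01 -9.00052838e+01]
```

View pics/d.png

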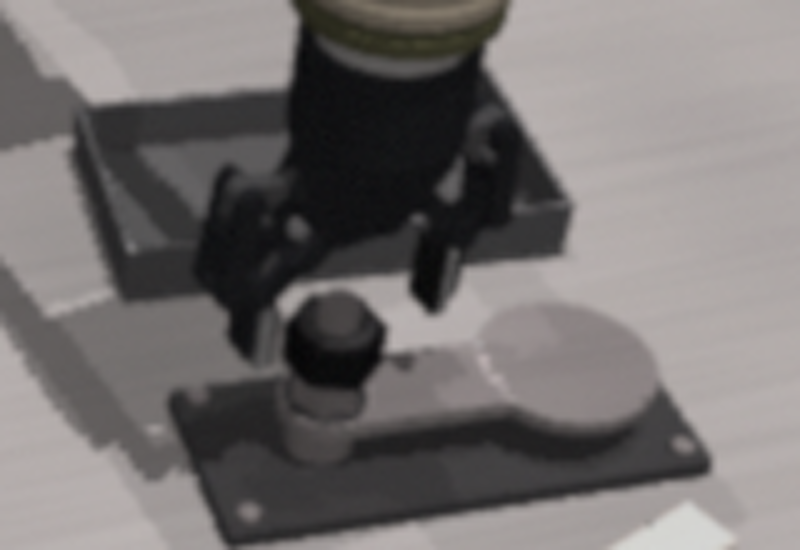

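```bash
python3 - <<'E'
from h import *
s=snapshot("scene");c=cloud(s)
dark=s["frame"].max(-1)
def tri(u,v): return np.round(c[v,u],1)
for (x,y) in [(268,340),(262,350),(250,340),(448,275),(440,290),(430,295),(455,265),(335,310),(335,345),(300,345),(370,345)]:
    u=270+x//5;v=120+y//5;print((x,y),tri(u,v),s["frame"][v,u])
E
```

```text
(268, 340) [647.2  89.9  99. ] [83 83 84]
(262, 350) [647.6  88.   93.9] [78 78 79]
(250, 340) [646.3  83.1  99.9] [23 23 23]
(448, 275) [638.  179.3 108.1] [58 59 59]
(440, 290) [638.7 178.  100.1] [47 47 48]
(430, 295) [631.9 177.9  91.5] [12 13 13]
(455, 265) [638.1 183.2 113. ] [72 72 73]
(335, 310) [638.9 126.6 100.8] [68 68 72]
(335, 345) [647.3 124.7  87.5] [37 36 37]
(300, 345) [637.5 112.8  82. ] [9 7 8]
(370, 345) [654.2 138.1  90.1] [17 15 17]
```

>>> apply_moves(series="-0.0035 -0.007 0.01 0 -1;0 0 0 0 1;0 0 0 0 1;0 0 0 0 1;0 0 0 0 1", squeeze=50)

```text
time: 3.07
tool_pos: [633.5, 130.8, 67.0]
tcp_rot: [180.0, 0.1, -172.6]
ft_force: [0.3, 5.4, 11.1]
finger_gap: 38.7
grip_force: 48.2
```

>>> apply_moves(series="0 0 0 0 1;0 0 0 0 1;0 0 0 0 1;0 0 0 0 1")

```text
time: 3.4
tool_pos: [633.5, 130.9, 67.2]
tcp_rot: [180.0, 0.1, -172.6]
ft_force: [-1.3, 0.4, 5.6]
finger_gap: 38.8
grip_force: 52.3
```

```bash
python3 - <<'E'
from h import *
S=sense();print(S)
E
```

```text
{'time': 3.4, 'joint_pos': array([ 7.12940960e+00,  2.17732327e+01,  8.61489987e+01,  1.09743927e-02,
        7.20258315e+01, -9.02724198e+01]), 'qd': array([-5.07622342e-02,  2.48788193e-02, -6.00784252e-02, -9.57494482e-02,
        4.53547169e-05,  4.42463314e-02]), 'joint_efforts': array([ -0.45973836, -62.50142097, -44.41641212,  -0.25754062,
        -0.68138212,  -0.06820983]), 'tool_pos': array([633.48449186, 130.90082002,  67.16193867]), 'tcp_rot': array([ 1.79989805e+02,  5.19857999e-02, -1.72601557e+02]), 'ft_force': array([-1.3254119 ,  0.399944  ,  5.60579103]), 'wrist_torque': array([ 0.03794945,  0.32677852, -0.05679564]), 'grip_force': 52.32312144711614, 'finger_gap': 38.78568142935655}
```

>>> apply_moves(series="0 0 0.00076 0.06 1;0 0 0.00076 0.06 1;0 0 0.00076 0.06 1;0 0 0.00076 0.06 1;0 0 0.00076 0.06 1")

```text
time: 3.82
tool_pos: [633.3, 129.7, 66.0]
tcp_rot: [-179.9, 0.1, 152.7]
ft_force: [-3.7, -5.9, 8.0]
finger_gap: 39.1
grip_force: 52.7
```

>>> apply_moves(series="0 0 0.00076 0.06 1;0 0 0.00076 0.06 1;0 0 0.00076 0.06 1;0 0 0.00076 0.06 1;0 0 0.00076 0.06 1")

```text
time: 4.23
tool_pos: [632.5, 128.9, 64.7]
tcp_rot: [-179.8, 0.1, 118.3]
ft_force: [-8.5, -8.6, 11.6]
finger_gap: 38.8
grip_force: 53.2
```

```bash
python3 - <<'E'
from h import *
S=sense();print(S["wrist_torque"],S["joint_efforts"])
s=snapshot("scene");f=s["frame"];cv2.imwrite("pics/e.png",cv2.resize(f[120:230,270:430],(800,550),interpolation=cv2.INTER_CUBIC))
E
```

```text
[-1.3687967   1.36634552  0.07182868] [  4.23917145 -61.04722023 -46.1585784    2.52471507  -3.37665729
  -2.94057459]
```

View pics/e.png

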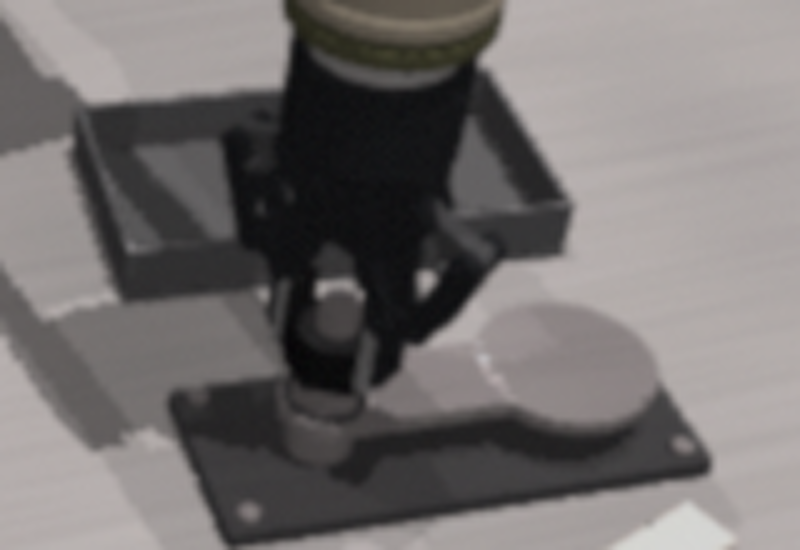

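The gripper has the nut flat to flat, but the sideways load shows about 2 mm of offset along the pads. I'll release, centre and regrip.

>>> apply_moves(series="0 0 0 0 -0.4;0 0 0 0 -0.4;0.0027 -0.0057 0 0 -0.4;0 0 0 0 -0.4;0 0 0 0 1")

```text
time: 4.7
tool_pos: [631.0, 130.8, 63.8]
tcp_rot: [-180.0, -0.0, 118.7]
ft_force: [-0.2, -0.5, 0.1]
finger_gap: 49.0
grip_force: 0.0
```

>>> apply_moves(series="0 0 0 0 1;0 0 0 0 1;0 0 0 0 1;0 0 0 0 1")

```text
time: 5.03
tool_pos: [631.3, 130.8, 64.2]
tcp_rot: [180.0, -0.0, 118.7]
ft_force: [-1.6, 0.4, 1.4]
finger_gap: 38.5
grip_force: 54.2
```

>>> apply_moves(series="0 0 0.00076 0.06 1;0 0 0.00076 0.06 1;0 0 0.00076 0.06 1;0 0 0.00076 0.06 1;0 0 0.00076 0.06 1")

```text
time: 5.45
tool_pos: [631.3, 130.8, 63.0]
tcp_rot: [180.0, -0.0, 83.9]
ft_force: [-0.8, 1.2, 1.6]
finger_gap: 39.0
grip_force: 54.3
```

>>> apply_moves(series="0 0 0.00076 0.06 1;0 0 0.00076 0.06 1;0 0 0.00076 0.06 1;0 0 0.00076 0.06 1;0 0 0.00076 0.06 1")

```text
time: 5.87
tool_pos: [631.5, 130.8, 61.9]
tcp_rot: [180.0, -0.0, 49.6]
ft_force: [0.5, 0.6, 1.6]
finger_gap: 38.8
grip_force: 54.3
```

```bash
python3 - <<'E'
from h import *
S=sense();print(S["wrist_torque"],S["joint_pos"])
E
```

```text
[ 0.13503705 -0.05537522  0.06248533] [7.14197588e+00 2.18504203e+01 8.66516989e+01 7.09888337e-03
 7.14676913e+01 4.75755908e+01]
```

>>> apply_moves(series="0 0 0.00076 0.06 1;0 0 0.00076 0.06 1;0 0 0.00076 0.06 1;0 0 0.00076 0.06 1;0 0 0.00076 0.06 1")

```text
time: 6.28
tool_pos: [631.5, 130.6, 60.7]
tcp_rot: [180.0, -0.0, 15.2]
ft_force: [0.8, 0.3, 0.3]
finger_gap: 38.7
grip_force: 55.8
```

>>> apply_moves(series="0 0 0.00076 0.06 1;0 0 0.00076 0.06 1;0 0 0.00076 0.06 1;0 0 0.00076 0.06 1;0 0 0 0 1")

```text
time: 6.7
tool_pos: [631.6, 130.5, 59.8]
tcp_rot: [-180.0, -0.0, -12.3]
ft_force: [0.4, -0.1, 0.6]
finger_gap: 38.8
grip_force: 55.8
```

```bash
python3 - <<'E'
from h import *
S=sense();print(S["wrist_torque"],S["joint_pos"])
s=snapshot("scene");c=cloud(s);x,y,z=c[...,0],c[...,1],c[...,2]
m=(abs(x-633)<35)&(abs(y-132)<35)&(z>70)&(z<97);print(np.histogram(z[m],range(70,98,2)))
E
```

```text
[ 0.05139141 -0.10823064 -0.05114693] [ 7.12649575e+00  2.19859714e+01  8.67122753e+01 -4.53208005e-03
  7.12631856e+01  1.09454867e+02]
(array([14, 21, 19, 22, 32, 76, 39, 16, 15, 23, 13, 19, 17]), array([70, 72, 74, 76, 78, 80, 82, 84, 86, 88, 90, 92, 94, 96]))
```

>>> apply_moves(series="0 0 0 0 -0.8;0 0 0 0 -0.8;0 0 0 0 -0.8;0 0 0 0 -0.8;0 0 0.013 -0.0598 -0.8")

```text
time: 7.17
tool_pos: [631.8, 130.6, 56.6]
tcp_rot: [-180.0, -0.1, -5.2]
ft_force: [-0.4, 0.3, 0.8]
finger_gap: 77.0
grip_force: 0.0
```

>>> apply_moves(series="0 0 0 -0.0598 -0.8;0 0 0 -0.0598 -0.8;0 0 0 -0.0598 -0.8;0 0 0 -0.0598 -0.8;0 0 0 -0.0598 -0.8")

```text
time: 7.58
tool_pos: [631.2, 130.6, 55.7]
tcp_rot: [-180.0, 0.0, 29.5]
ft_force: [0.5, -0.0, -0.1]
finger_gap: 76.9
grip_force: 0.0
```

>>> apply_moves(series="0 0 0 -0.0598 -0.8;0 0 0 -0.0598 -0.8;0 0 0 -0.0598 -0.8;0 0 0 -0.0598 -0.8;0 0 0 -0.0598 -0.8")

```text
time: 8.0
tool_pos: [631.2, 130.6, 55.7]
tcp_rot: [-180.0, 0.0, 63.8]
ft_force: [0.4, 0.4, 0.4]
finger_gap: 76.9
grip_force: 0.0
```

>>> apply_moves(series="0 0 0 -0.0598 -0.8;0 0 0 -0.0598 -0.8;0 0 0 -0.0598 -0.8;0 0 0 -0.0598 -0.8;0 0 0 -0.0598 -0.8")

```text
time: 8.42
tool_pos: [631.2, 130.6, 55.7]
tcp_rot: [-180.0, -0.0, 98.1]
ft_force: [-0.2, 0.4, 0.0]
finger_gap: 77.5
grip_force: 0.0
```

>>> apply_moves(series="0 0 0 -0.0598 -0.8;0 0 0 -0.0598 -0.8;0 0 0 -0.0598 -0.8;0 0 0 -0.0598 -0.8;0 0 0 -0.0598 -0.8")

```text
time: 8.83
tool_pos: [631.2, 130.5, 55.7]
tcp_rot: [-180.0, -0.0, 132.3]
ft_force: [-0.2, 0.3, 0.5]
finger_gap: 77.1
grip_force: 0.0
```

>>> apply_moves(series="0 0 0 -0.0598 -0.8;0 0 0 -0.0598 -0.8;0 0 0 -0.0598 -0.8;0 0 0 -0.0598 -0.8;0 0 0 -0.0598 -0.8")

```text
time: 9.25
tool_pos: [631.2, 130.6, 55.7]
tcp_rot: [-180.0, -0.0, 166.6]
ft_force: [-0.5, 0.4, 0.7]
finger_gap: 77.1
grip_force: 0.0
```

>>> apply_moves(series="0 0 0 -0.0598 -0.8;0 0 0 -0.0598 -0.8;0 0 0 -0.0598 -0.8;0 0 0 -0.0598 -0.8;0 0 0 -0.0598 -0.8")

```text
time: 9.67
tool_pos: [631.2, 130.6, 55.7]
tcp_rot: [180.0, -0.0, -159.2]
ft_force: [-0.7, -0.4, -1.4]
finger_gap: 76.9
grip_force: 0.0
```

>>> apply_moves(series="0 0 0 -0.0598 -0.8;0 0 0 -0.0598 -0.8;0 0 0 -0.0598 -0.8;0 0 0 -0.0598 -0.8;0 0 0 0 -0.8")

```text
time: 10.08
tool_pos: [631.2, 130.6, 55.7]
tcp_rot: [180.0, -0.0, -131.8]
ft_force: [-0.5, 0.2, -0.6]
finger_gap: 76.9
grip_force: 0.0
```

>>> apply_moves(series="0 0 0 0 1;0 0 0 0 1;0 0 0 0 1;0 0 0 0 1;0 0 0 0 1")

```text
time: 10.5
tool_pos: [631.3, 130.5, 56.0]
tcp_rot: [-180.0, 0.0, -132.2]
ft_force: [-1.0, -1.5, 2.2]
finger_gap: 38.9
grip_force: 51.6
```

>>> apply_moves(series="0 0 0 0 1;0 0 0 0 1;0 0 0 0 1")

```text
time: 10.75
tool_pos: [631.3, 130.5, 56.0]
tcp_rot: [-180.0, 0.0, -132.2]
ft_force: [-1.3, -0.1, 3.2]
finger_gap: 38.8
grip_force: 51.6
```

>>> apply_moves(series="0 0 0.00076 0.06 1;0 0 0.00076 0.06 1;0 0 0.00076 0.06 1;0 0 0.00076 0.06 1;0 0 0.00076 0.06 1")

```text
time: 11.17
tool_pos: [631.3, 130.6, 54.8]
tcp_rot: [-180.0, 0.0, -166.9]
ft_force: [-1.6, -0.8, 3.0]
finger_gap: 39.1
grip_force: 51.9
```

>>> apply_moves(series="0 0 0.00076 0.06 1;0 0 0.00076 0.06 1;0 0 0.00076 0.06 1;0 0 0.00076 0.06 1;0 0 0.00076 0.06 1")

```text
time: 11.58
tool_pos: [631.3, 130.6, 53.7]
tcp_rot: [180.0, 0.0, 158.8]
ft_force: [-0.5, 0.0, 1.9]
finger_gap: 39.0
grip_force: 51.9
```

>>> apply_moves(series="0 0 0.00076 0.06 1;0 0 0.00076 0.06 1;0 0 0.00076 0.06 1;0 0 0.00076 0.06 1;0 0 0.00076 0.06 1")

```text
time: 12.0
tool_pos: [631.3, 130.7, 52.5]
tcp_rot: [180.0, 0.0, 124.4]
ft_force: [-0.6, 1.1, 3.2]
finger_gap: 39.4
grip_force: 51.9
```

>>> apply_moves(series="0 0 0.00076 0.06 1;0 0 0.00076 0.06 1;0 0 0.00076 0.06 1")

```text
time: 12.25
tool_pos: [631.3, 130.6, 51.9]
tcp_rot: [180.0, -0.0, 103.8]
ft_force: [-2.2, -0.2, 3.7]
finger_gap: 39.0
grip_force: 51.9
```

```bash
python3 - <<'E'
from h import *
S=sense();print(S["wrist_torque"],S["joint_pos"])
E
```

```text
[-0.08569292  0.33485835  0.07522977] [ 7.13540974e+00  2.25062913e+01  8.69439179e+01  1.65541079e-03
  7.05376135e+01 -6.61873098e+00]
```

```bash
cat > t.py <<'E'
from h import *
S=sense();print(S["wrist_torque"][2],S["tcp_rot"][2],S["ft_force"],S["finger_gap"])
E
```

>>> apply_moves(series="0 0 0.00076 0.06 1;0 0 0.00076 0.06 1;0 0 0.00076 0.06 1")

```text
time: 12.5
tool_pos: [631.3, 130.7, 51.4]
tcp_rot: [180.0, -0.0, 83.1]
ft_force: [-1.8, 0.1, 4.1]
finger_gap: 39.0
grip_force: 52.1
```

```bash
python3 t.py
```

```text
0.20008688367935876 83.13309818539491 [-1.79244689  0.10752337  4.1495862 ] 39.04714667414572
```

>>> apply_moves(series="0 0 0.00076 0.06 1;0 0 0.00076 0.06 1")

```text
time: 12.67
tool_pos: [631.4, 130.7, 51.0]
tcp_rot: [180.0, -0.0, 69.4]
ft_force: [-2.7, 0.1, 5.9]
finger_gap: 39.1
grip_force: 52.2
```

```bash
python3 t.py
```

```text
0.20787078578327584 69.38717991504201 [-2.74405968  0.11747293  5.91050222] 39.145081073483524
```

>>> apply_moves(series="0 0 0.00076 0.06 1;0 0 0.00076 0.06 1")

```text
time: 12.83
tool_pos: [631.4, 130.7, 50.7]
tcp_rot: [180.0, -0.0, 55.6]
ft_force: [-2.9, -0.5, 6.3]
finger_gap: 39.0
grip_force: 52.3
```

```bash
python3 t.py
```

```text
0.1596114246006023 55.6359214373884 [-2.86480841 -0.45082475  6.31512879] 39.035689468571775
```

>>> apply_moves(series="0 0 0 0 1")

```text
time: 12.92
tool_pos: [631.4, 130.7, 50.7]
tcp_rot: [180.0, -0.0, 55.5]
ft_force: [-2.1, -0.3, 5.5]
finger_gap: 39.0
grip_force: 52.0
```

```bash
python3 t.py
```

```text
-0.12077483485160961 55.50149354783643 [-2.06571984 -0.3297057   5.52109528] 38.95054353111859
```

```bash
echo 'print(S["joint_efforts"],S["wrist_torque"])' >> t.py; python3 t.py; python3 - <<'E'
from h import *
d=np.load("top.npz")["c"];r=np.hypot(d[...,0]-631.2,d[...,1]-129.5)
m=(r>11)&(r<18)&(d[...,2]>80);print("top",np.sort(d[m][:,2]).round(1))
d=np.load("scene.npz")["c"];r=np.hypot(d[...,0]-633,d[...,1]-132)
m=(r>11)&(r<18)&(d[...,2]>80);print("scene",np.sort(d[m][:,2]).round(1))
E
```

```text
-0.12077483485160961 55.50149354783643 [-2.06571984 -0.3297057   5.52109528] 38.95054353111859
[ 1.61241037e-01 -6.27338719e+01 -4.43655324e+01  3.12714593e-02
 -1.05051365e+00  2.61646070e+00] [-0.04630012  0.48466799 -0.12077483]
top [83.9 84.3 84.9 85.5 85.6 85.6 85.6 85.6 85.8 85.8 85.8 85.9 85.9 86.
 86.  86.  86.  86.  86.1 86.1 86.2 86.2 86.3 86.3 86.3 86.3 86.4 86.5
 86.5 86.6 86.6 86.6 86.6 86.8 86.9 86.9 87.  87.1 87.2 87.2 87.2 87.3
 87.5 87.5 87.5 87.5 87.5 87.5 87.6 87.6 87.8 88.2 88.2 88.2 88.3 88.5
 88.5 88.5 88.5 88.6 88.9 88.9 88.9 89.  89.  89.  89.2 89.3 89.3 89.5
 89.6 89.7 89.7 89.7 89.8 89.8 89.8 90.  90.1 90.1 90.2 90.2 90.4 90.5
 90.6 90.6 90.8 90.9 91.1 91.1 91.3 91.4 91.5 92.8]
scene [82.2 82.2 83.  83.5 84.9 85.4 85.4 85.4 86.1 86.5 86.6 86.6 86.9 87.
 87.  87.  87.1 87.1 87.2 87.2 87.2 87.2 87.3 87.4 87.5 87.7 87.8 87.9
 87.9 88.  88.  88.  88.  88.  88.1 88.1 88.2 88.2 88.2 88.2 88.3 88.3
 88.4 88.5 88.5 88.5 88.6 88.7 88.8 88.8 88.8 88.8 88.8 88.8 89.  89.
 89.  89.1 89.1 89.1 89.3 89.3 89.4 89.4 89.4 89.6 89.7 89.7 89.7 90.
 90.  90.  90.  90.1 90.2 90.3 90.3 90.8]
```

>>> apply_moves(series="0 0 0.0008 0.0625 1")

```text
time: 13.0
tool_pos: [631.4, 130.7, 50.5]
tcp_rot: [180.0, -0.0, 48.9]
ft_force: [-3.3, -0.3, 6.7]
finger_gap: 38.9
grip_force: 52.2
```

```bash
python3 t.py
```

```text
0.19052145166806925 48.90878061736907 [-3.28138367 -0.28277955  6.7118434 ] 38.93802728264354
[ -0.23266895 -62.45934248 -44.2381525    0.18451862  -1.10810861
  -5.21866366] [-0.1204456   0.52385947  0.19052145]
```

>>> apply_moves(series="0 0 0 0 1;0 0 0 0 1")

```text
time: 13.17
tool_pos: [631.4, 130.6, 50.5]
tcp_rot: [180.0, -0.0, 48.7]
ft_force: [-1.8, -0.9, 6.3]
finger_gap: 39.1
grip_force: 52.0
```

```bash
python3 t.py
```

```text
-0.11257203241375459 48.744363208365385 [-1.84278425 -0.93201073  6.29373719] 39.065293069702484
[ 1.42814387e-01 -6.26276565e+01 -4.43402159e+01  2.64201657e-02
 -1.09895255e+00  4.62337285e-01] [-0.10858523  0.45281689 -0.11257203]
```

>>> apply_moves(series="0 0 0.0008 0.0625 1")

```text
time: 13.25
tool_pos: [631.6, 130.8, 50.5]
tcp_rot: [180.0, -0.0, 41.8]
ft_force: [7.5, 10.1, 7.7]
finger_gap: 39.3
grip_force: 66.9
```

```bash
python3 t.py
```

```text
2.4892294907358363 41.83905766507633 [ 7.46779803 10.05382363  7.71515817] 39.29075345882265
[ -2.43638143 -61.39419079 -43.32309365  -0.06320726  -0.11458586
  -3.59737717] [ 1.64234904 -1.08791727  2.48922949]
```

>>> apply_moves(series="0 0 0.0008 0.0625 1")

```text
time: 13.33
tool_pos: [633.1, 131.8, 50.8]
tcp_rot: [179.9, -0.3, 34.4]
ft_force: [18.1, 14.5, 2.7]
finger_gap: 38.9
grip_force: 123.3
```

```bash
python3 t.py
```

```text
3.6020271518837808 34.407995602477634 [18.09989622 14.54856635  2.71847374] 38.93462515226787
[ -5.57124361 -62.21023321 -41.19273663  -0.21911355   2.63410963
   0.44240529] [ 2.6888903  -3.35594477  3.60202715]
```

>>> apply_moves(series="0 0 0 0 1;0 0 0 0 1")

```text
time: 13.5
tool_pos: [633.8, 132.3, 50.9]
tcp_rot: [179.9, -0.3, 34.7]
ft_force: [7.3, 5.5, 0.0]
finger_gap: 39.7
grip_force: 124.5
```

```bash
python3 t.py
```

```text
2.4031639964013363 34.650433406429215 [7.32805598e+00 5.45671243e+00 4.55036406e-03] 39.6515708633981
[ -4.96325925 -63.67495537 -40.55286884  -0.86460147   2.96168849
   2.97977507] [ 1.10175127 -1.32594952  2.403164  ]
```

>>> apply_moves(series="0 0 0 0 -1;0 0 0 0 -1;0 0 0 0 -1;0 0 0 0 -1;0 0 0 0 -1")

```text
time: 13.92
tool_pos: [631.0, 130.4, 49.1]
tcp_rot: [-180.0, 0.0, 34.5]
ft_force: [-0.8, -0.5, 0.1]
finger_gap: 85.1
grip_force: 0.0
```

>>> apply_moves(series="0 0 -0.1 0 -1;0 0 -0.13 0 -1;0 0 -0.13 0 -1;0 0 -0.13 0 -1;0 0 -0.1 0 -1")

```text
time: 14.33
tool_pos: [631.8, 130.5, 230.2]
tcp_rot: [179.9, -0.2, 34.5]
ft_force: [1.5, -0.8, 1.3]
finger_gap: 85.2
grip_force: 0.0
```

```bash
python3 - <<'E'
from h import *
S=sense();print(S["tool_pos"],S["tcp_rot"])
s=snapshot("scene");f=s["frame"];c=cloud(s)
r=np.hypot(c[...,0]-633,c[...,1]-132);m=(r>11)&(r<18)&(c[...,2]>60);print(np.histogram(c[m][:,2],range(60,100,2)))
for o in objs(s): print(*o)
a=cv2.resize(f[150:235,280:430],(800,453),interpolation=cv2.INTER_CUBIC);cv2.imwrite("pics/f.png",a)
E
```

```text
[631.81798942 130.51473174 230.22876907] [ 1.79923172e+02 -1.52216361e-01  3.44620728e+01]
(array([ 2,  2,  4,  0,  0,  0,  3, 29, 36,  0,  0,  0,  0,  0,  0,  0,  0,
        0,  0]), array([60, 62, 64, 66, 68, 70, 72, 74, 76, 78, 80, 82, 84, 86, 88, 90, 92,
       94, 96, 98]))
[225. 139.] 358.5 -65.8 [54.3 57.6] 42.7 0.94 71.5 131 81 242
[173. 146.] 349.4 -204.7 [56.4 53.6] 17.0 0.96 71.4 172 119 235
[235. 161.] 457.1 -64.2 [51.9 56.2] 80.4 0.97 70.9 16 144 222
[184. 170.] 458.3 -192.5 [59.2 60.1] 59.0 0.8 71.3 18 143 246
[139. 177.] 454.1 -300.9 [61.7 58.8] 8.6 0.78 70.9 16 144 256
[336. 192.] 634.1 132.1 [40.4 43.2] 76.0 0.79 77.7 19 42 249
[247. 203.] 611.1 -75.1 [52.1 55.7] 71.5 0.96 71.4 14 150 278
[ 97. 209.] 538.5 -397.1 [60.5 59.6] 2.0 0.8 71.2 15 144 308
[200. 211.] 607.8 -179.7 [54.5 54. ] 32.8 0.97 71.2 14 145 334
[141. 223.] 608.9 -307.7 [60.4 60.4] 45.6 0.79 71.1 15 148 318
[397. 234.] 787.6 202.0 [32.4 93. ] 17.3 0.94 71.9 9 181 605
[305. 260.] 794.9 -6.7 [68.8 43.1] 61.1 0.81 80.0 144 88 403
[208. 282.] 795.0 -200.2 [59.1 27.3] 81.8 0.76 82.3 182 85 276
```

View pics/f.png

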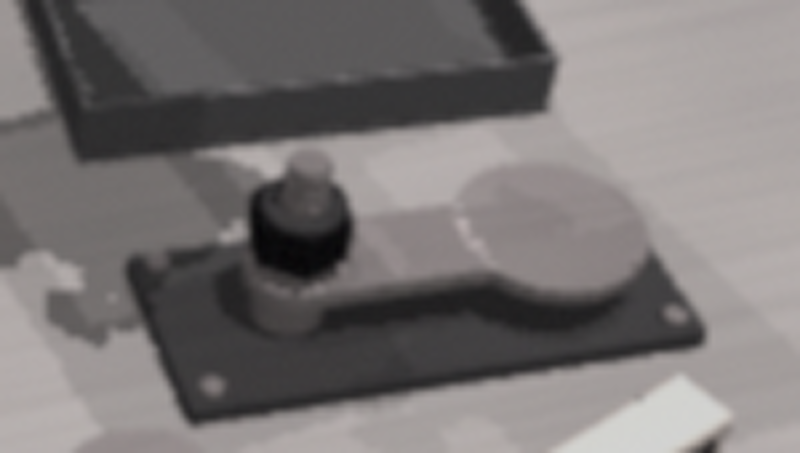

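>>> apply_moves(series="0 0 0 -0.0606 -1;0 0 0 -0.0606 -1;0 0 0 -0.0606 -1;0 0 0 -0.0606 -1;0 0 0 -0.0606 -1", squeeze=40)

```text
time: 14.8
tool_pos: [631.0, 130.4, 225.8]
tcp_rot: [-180.0, 0.0, 69.5]
ft_force: [-0.8, 0.1, 0.4]
finger_gap: 85.5
grip_force: 0.0
```

>>> apply_moves(series="0 0 0 -0.0606 -1;0 0 0 -0.0606 -1;0 0 0 -0.0606 -1;0 0 0 0 -1;-0.1082 -0.0583 0 0 -1")

```text
time: 15.22
tool_pos: [614.5, 101.8, 224.9]
tcp_rot: [-180.0, -0.1, 90.0]
ft_force: [2.0, -0.6, 0.4]
finger_gap: 85.2
grip_force: 0.0
```

>>> apply_moves(series="-0.1082 -0.0583 0 0 -1;-0.1082 -0.0583 0 0 -1;-0.1082 -0.0583 0 0 -1;-0.1082 -0.0583 0 0 -1;-0.1082 -0.0583 0 0 -1")

```text
time: 15.63
tool_pos: [525.2, -65.5, 226.1]
tcp_rot: [-180.0, 0.0, 89.8]
ft_force: [-0.4, -0.8, -0.1]
finger_gap: 85.3
grip_force: 0.0
```

>>> apply_moves(series="-0.1082 -0.0583 0 0 -1;-0.1082 -0.0583 0 0 -1;-0.1082 -0.0583 0 0 -1;-0.1082 -0.0583 0 0 -1;0 0 0 0 -1")

```text
time: 16.05
tool_pos: [453.7, -199.2, 226.3]
tcp_rot: [-179.9, 0.1, 89.5]
ft_force: [0.0, 0.9, 0.8]
finger_gap: 85.1
grip_force: 0.0
```

>>> apply_moves(series="0 0 0.1 0 -1;0 0 0.1 0 -1;0 0 0.1 0 -1;0 0 0 0 -1;0 0 0 0 -1")

```text
time: 16.47
tool_pos: [455.2, -193.1, 134.9]
tcp_rot: [-179.8, -0.1, 89.9]
ft_force: [0.5, 0.1, 0.4]
finger_gap: 85.5
grip_force: 0.0
```

>>> apply_moves(series="-0.003 0.004 0.12 0 -1;0 0 0.12 0 -1;0 0 0.12 0 -1;0 0 0 0 -1;0 0 0 0 -1")

```text
time: 16.88
tool_pos: [457.5, -194.6, 28.9]
tcp_rot: [-179.9, -0.1, 90.0]
ft_force: [0.1, 0.1, 1.4]
finger_gap: 85.3
grip_force: 0.0
```

>>> apply_moves(series="0 0 0 0 1;0 0 0 0 1;0 0 0 0 1;0 0 0 0 1;0 0 0 0 1")

```text
time: 17.3
tool_pos: [460.5, -196.5, 32.5]
tcp_rot: [179.7, 0.2, 90.0]
ft_force: [-2.2, 0.7, 9.0]
finger_gap: 60.7
grip_force: 42.1
```

>>> apply_moves(series="0 0 0 0 1;0 0 -0.1 0 1;0 0 -0.1 0 1;0 0 -0.1 0 1;0 0 0 0 1")

```text
time: 17.72
tool_pos: [462.6, -197.7, 128.0]
tcp_rot: [179.3, 0.4, 90.0]
ft_force: [1.1, -0.9, -0.6]
finger_gap: 60.7
grip_force: 44.1
```

```bash
python3 - <<'E'
from h import *
S=sense();print(S["tool_pos"],S["tcp_rot"])
s=snapshot("scene");f=s["frame"]
cv2.imwrite("pics/g.png",cv2.resize(f[60:220,70:270],(800,600),interpolation=cv2.INTER_CUBIC))
E
```

```text
[ 462.63050074 -197.6609713   128.02682844] [179.2886077    0.39286025  90.01897243]
```

View pics/g.png

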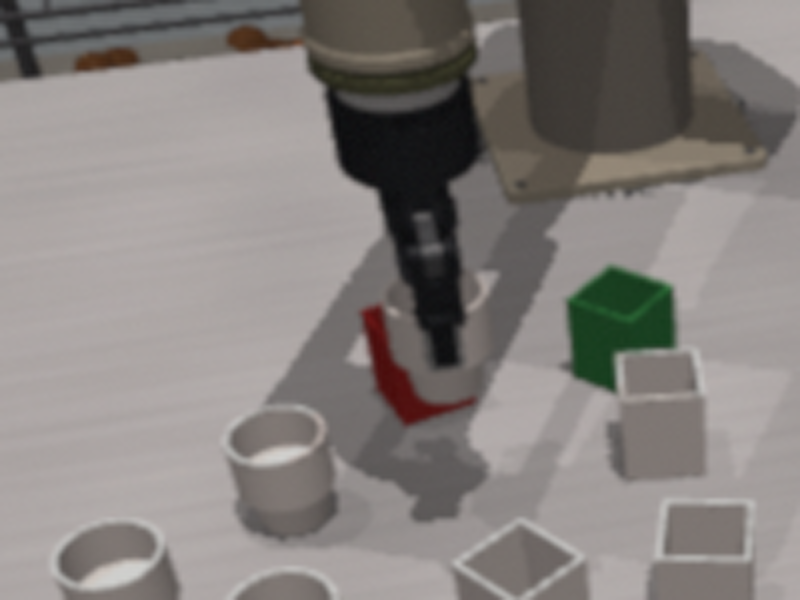

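>>> apply_moves(series="0 0 0 0 1;0 0 0 0 1;0 0 0 0 1")

```text
time: 18.02
tool_pos: [457.0, -194.6, 117.4]
tcp_rot: [-179.9, -0.0, 90.0]
ft_force: [0.2, 0.0, -1.2]
finger_gap: 60.5
grip_force: 44.1
```

```bash
python3 - <<'E'
from h import *
S=sense();print(S)
E
```

```text
{'time': 18.0167, 'joint_pos': array([-2.89834412e+01, -3.61574868e+00,  1.08787423e+02, -1.43035762e-03,
        7.49327383e+01, -2.90115538e+01]), 'qd': array([ 0.0251436 ,  0.54318681,  0.25306969,  0.00647882, -0.05708962,
       -0.07013162]), 'joint_efforts': array([ 5.11602120e-03, -4.52137506e+01, -4.84514987e+01,  1.58121853e-03,
       -2.22911773e-02,  2.96395949e-03]), 'tool_pos': array([ 456.97863749, -194.61447263,  117.38143482]), 'tcp_rot': array([-1.79908019e+02, -4.94314482e-02,  9.00284460e+01]), 'ft_force': array([ 0.18305928,  0.01267454, -1.22676609]), 'wrist_torque': array([-0.03333801, -0.02390528,  0.01295966]), 'grip_force': 44.086583722382784, 'finger_gap': 60.46594840473502}
```

>>> apply_moves(series="0 0 -0.1 0 1;0.08 0.033 -0.1 0 1;0.1141 0.0472 0 0 1;0.1141 0.0472 0 0 1;0.1141 0.0472 0 0 1")

```text
time: 18.43
tool_pos: [510.1, -67.1, 178.0]
tcp_rot: [-180.0, -0.0, 90.0]
ft_force: [0.1, 0.4, -0.1]
finger_gap: 60.5
grip_force: 44.2
```

>>> apply_moves(series="0.1141 0.0472 0 0 1;0.1141 0.0472 0 0 1;0.1141 0.0472 0 0 1;0.1141 0.0472 0 0 1;0.1141 0.0472 0 0 1")

```text
time: 18.85
tool_pos: [580.3, 104.7, 176.7]
tcp_rot: [-179.9, 0.0, 90.0]
ft_force: [0.2, -0.9, -1.4]
finger_gap: 61.0
grip_force: 44.2
```

>>> apply_moves(series="0.1141 0.0472 0 0 1;0.1141 0.0472 0 0 1;0.1141 0.0472 0 0 1;0.1141 0.0472 0 0 1;0.034 0.0142 0 0 1")

```text
time: 19.27
tool_pos: [641.2, 254.9, 175.9]
tcp_rot: [-179.9, -0.1, 90.2]
ft_force: [1.4, 0.4, -0.5]
finger_gap: 60.8
grip_force: 44.2
```

>>> apply_moves(series="0 0 0.05 0 1;0 0 0.1 0 1;0 0 0.1 0 1;0 0 0.05 0 1;0 0 0 0 1")

```text
time: 19.68
tool_pos: [637.2, 248.7, 81.1]
tcp_rot: [-179.4, 0.2, 90.0]
ft_force: [-0.6, -1.6, -1.4]
finger_gap: 60.6
grip_force: 44.1
```

>>> apply_moves(series="0 0 0 0 1;0 0 0 0 1;0 0 0 0 1;0 0 0 0 1")

```text
time: 20.02
tool_pos: [643.1, 250.4, 91.0]
tcp_rot: [179.8, -0.1, 90.0]
ft_force: [-0.4, -0.2, -1.3]
finger_gap: 61.0
grip_force: 44.2
```

>>> apply_moves(series="0 -0.005 0.025 0 1;0 0 0.015 0 1;0 0 0.01 0 1;0 0 0.005 0 1;0 0 0 0 1")

```text
time: 20.43
tool_pos: [640.1, 250.2, 74.4]
tcp_rot: [180.0, -0.0, 90.0]
ft_force: [-9.1, -2.8, 17.3]
finger_gap: 60.8
grip_force: 45.0
```

>>> apply_moves(series="0 0 0 0 1;0 0 0 0 1;0 0 0 0 1")

```text
time: 20.68
tool_pos: [640.1, 250.2, 74.4]
tcp_rot: [180.0, -0.0, 90.0]
ft_force: [-9.1, -3.2, 17.4]
finger_gap: 60.4
grip_force: 45.0
```

>>> apply_moves(series="0 0 0 0 -1;0 0 0 0 -1;0 0 0 0 -1;0 0 0 0 -1;0 0 0 0 -1")

```text
time: 21.1
tool_pos: [639.8, 250.0, 71.3]
tcp_rot: [-180.0, 0.0, 90.0]
ft_force: [-0.2, -0.3, 0.3]
finger_gap: 85.3
grip_force: 0.0
```

>>> apply_moves(series="0 0 -0.05 0 -1;0 0 -0.13 0 -1;0 0 -0.13 0 -1;0 0 -0.13 0 -1;0 0 -0.08 0 -1")

```text
time: 21.52
tool_pos: [641.4, 250.5, 234.8]
tcp_rot: [179.6, -0.1, 90.0]
ft_force: [1.1, 0.1, 0.5]
finger_gap: 85.5
grip_force: 0.0
```

```bash
cat > o.py <<'E'
from h import *
b={"top":(.5,1.2),"scene":(-2,-1.2)}
S=sense();print(S["tool_pos"].round(1),S["tcp_rot"].round(1),S["ft_force"].round(1))
for n in("top","scene"):
    print(n)
    for lo,hi in((58,85),(100,118),(142,160),(180,200),(220,240)):
        for o in objs(snapshot_[n] if 0 else SN[n],lo,hi) if 'SN' in globals() else []: pass
E
cat > o.py <<'E'
from h import *
b={"top":(.5,1.2),"scene":(-2,-1.2)}
S=sense();print(S["tool_pos"].round(1),S["tcp_rot"].round(1),S["ft_force"].round(1))
for n in b:
    s=snapshot(n);print(n)
    for lo,hi in((58,85),(100,118),(142,160),(182,200),(222,240)):
        for o in objs(s,lo,hi):
            if o[7]<30 and o[8]>60: print(lo,o[0],round(o[1]+b[n][0],1),round(o[2]+b[n][1],1),*o[3:7])
E
python3 o.py
```

```text
[641.4 250.5 234.8] [ 1.796e+02 -1.000e-01  9.000e+01] [1.1 0.1 0.5]
top
58 [159. 113.] 784.7 199.1 [30.6 90.2] 18.7 0.97 72.6
58 [133. 166.] 643.5 258.2 [43.7 48.3] 39.3 0.79 82.9
58 [265. 180.] 609.9 -77.1 [51.3 51.9] 72.0 0.99 72.2
58 [306. 182.] 607.0 -181.7 [52.2 52.3] 33.4 0.98 72.1
58 [357. 183.] 606.9 -309.9 [58.7 58.3] 88.0 0.8 72.1
58 [393. 211.] 537.1 -398.6 [57.5 59.4] 0.4 0.8 71.7
58 [260. 242.] 456.7 -66.1 [52.  51.9] 80.6 0.97 72.0
58 [355. 244.] 453.4 -302.6 [59.2 59. ] 66.7 0.79 71.7
100 [236. 110.] 781.7 -2.7 [58.5 56.4] 83.3 0.8 102.7
100 [130. 166.] 640.4 251.5 [58.9 58.5] 3.2 0.81 113.7
142 [317. 107.] 776.5 -199.6 [26.  26.6] 89.3 0.8 152.6
scene
58 [235. 161.] 456.2 -65.8 [52.  58.3] 81.1 0.96 71.6
58 [139. 177.] 452.8 -302.2 [59.8 60.7] 55.5 0.79 70.9
58 [389. 173.] 623.1 266.2 [34. 17.] 31.0 0.7 83.4
58 [385. 187.] 653.1 241.0 [58.8 28.4] 49.9 0.73 83.1
58 [246. 203.] 608.5 -76.2 [52.1 55.4] 72.0 0.96 71.3
58 [ 97. 209.] 536.8 -398.5 [60.9 59.8] 3.4 0.79 70.8
58 [200. 211.] 605.5 -181.2 [55.3 54.6] 31.1 0.96 71.1
58 [141. 223.] 607.2 -309.6 [59.  60.4] 50.0 0.8 71.3
58 [397. 234.] 785.7 199.8 [32.3 91.6] 18.6 0.95 71.9
100 [390. 171.] 639.5 253.0 [60.  61.5] 10.9 0.79 113.4
100 [307. 241.] 780.6 -1.6 [58.6 59.7] 85.3 0.79 102.3
142 [203. 246.] 776.3 -199.0 [26.7 26.8] 73.8 0.8 151.6
```

>>> apply_moves(series="-0.06 -0.02 0 0 -1;-0.1228 -0.0418 0 0 -1;-0.1228 -0.0418 0 0 -1;-0.1228 -0.0418 0 0 -1;-0.1228 -0.0418 0 0 -1")

```text
time: 22.03
tool_pos: [582.9, 83.4, 227.9]
tcp_rot: [-180.0, 0.0, 90.1]
ft_force: [0.0, -0.8, 0.2]
finger_gap: 85.4
grip_force: 0.0
```

>>> apply_moves(series="-0.1228 -0.0418 0 0 -1;-0.1228 -0.0418 0 0 -1;-0.1228 -0.0418 0 0 -1;-0.1228 -0.0418 0 0 -1;-0.1228 -0.0418 0 0 -1")

```text
time: 22.45
tool_pos: [520.3, -101.1, 228.2]
tcp_rot: [180.0, 0.0, 90.0]
ft_force: [-0.1, -0.8, -0.1]
finger_gap: 85.3
grip_force: 0.0
```

>>> apply_moves(series="-0.1228 -0.0418 0 0 -1;-0.1228 -0.0418 0 0 -1;-0.1228 -0.0418 0 0 -1;-0.1228 -0.0418 0 0 -1;-0.1228 -0.0418 0 0 -1")

```text
time: 22.87
tool_pos: [457.7, -285.4, 228.3]
tcp_rot: [180.0, 0.0, 90.0]
ft_force: [0.5, -0.3, -1.0]
finger_gap: 85.7
grip_force: 0.0
```

>>> apply_moves(series="-0.062 -0.0216 0 0 -1;0 0 0.1 0 -1;0 0 0.12 0 -1;0 0 0.1 0 -1;0 0 0.05 0 -1")

```text
time: 23.28
tool_pos: [450.0, -301.1, 112.6]
tcp_rot: [-179.8, -0.2, 90.0]
ft_force: [0.1, 0.5, -0.3]
finger_gap: 85.4
grip_force: 0.0
```

>>> apply_moves(series="0 0 0 0 -1;0 0 0 0 -1;0 0 0 0 -1;0 0 0 0 -1")

```text
time: 23.62
tool_pos: [453.6, -303.4, 119.3]
tcp_rot: [179.8, 0.1, 90.0]
ft_force: [0.2, -0.5, -0.0]
finger_gap: 85.5
grip_force: 0.0
```

>>> apply_moves(series="0.004 -0.002 0.1 0 -1;0 0 0.1 0 -1;0 0 0.06 0 -1;0 0 0.024 0 -1;0 0 0 0 -1")

```text
time: 24.03
tool_pos: [451.2, -300.7, 30.9]
tcp_rot: [-179.9, -0.1, 90.0]
ft_force: [-0.2, 0.4, -0.5]
finger_gap: 85.2
grip_force: 0.0
```

>>> apply_moves(series="0 0 0 0 -1;0 0 0 0 -1;0 0 0 0 -1;0 0 0 0 1;0 0 0 0 1")

```text
time: 24.45
tool_pos: [452.4, -301.8, 32.8]
tcp_rot: [179.9, 0.1, 90.0]
ft_force: [-0.4, -0.3, 0.2]
finger_gap: 64.1
grip_force: 0.0
```

>>> apply_moves(series="0 0 0 0 1;0 0 0 0 1;0 0 0 0 1;0 0 0 0 1;0 0 0 0 1")

```text
time: 24.87
tool_pos: [452.3, -301.7, 32.7]
tcp_rot: [179.9, 0.1, 90.0]
ft_force: [-0.4, 2.2, 6.4]
finger_gap: 59.4
grip_force: 43.3
```

>>> apply_moves(series="0 0 -0.08 0 1;0 0 -0.13 0 1;0 0 -0.13 0 1;0 0 -0.13 0 1;0 0 -0.13 0 1")

```text
time: 25.28
tool_pos: [451.2, -300.8, 213.2]
tcp_rot: [-180.0, -0.0, 90.0]
ft_force: [0.0, -0.1, -1.6]
finger_gap: 59.5
grip_force: 43.7
```

>>> apply_moves(series="0 0 0 0 1;0 0 0 0 1;0 0 0 0 1;0 0 0 0 1")

```text
time: 25.62
tool_pos: [450.8, -300.5, 209.5]
tcp_rot: [-179.8, -0.1, 90.0]
ft_force: [-0.4, -0.4, -1.0]
finger_gap: 59.5
grip_force: 43.8
```

>>> apply_moves(series="0.06 0.02 0 0 1;0.1227 0.0419 0 0 1;0.1227 0.0419 0 0 1;0.1227 0.0419 0 0 1;0.1227 0.0419 0 0 1")

```text
time: 26.03
tool_pos: [506.9, -134.0, 209.3]
tcp_rot: [-179.8, -0.1, 90.0]
ft_force: [1.0, -0.4, -1.4]
finger_gap: 59.5
grip_force: 43.8
```

>>> apply_moves(series="0.1227 0.0419 0 0 1;0.1227 0.0419 0 0 1;0.1227 0.0419 0 0 1;0.1227 0.0419 0 0 1;0.1227 0.0419 0 0 1")

```text
time: 26.45
tool_pos: [569.7, 50.1, 209.2]
tcp_rot: [-179.8, 0.0, 90.0]
ft_force: [0.9, -0.7, -0.7]
finger_gap: 59.6
grip_force: 43.8
```

>>> apply_moves(series="0.1227 0.0419 0 0 1;0.1227 0.0419 0 0 1;0.1227 0.0419 0 0 1;0.1227 0.0419 0 0 1;0.1227 0.0419 0 0 1")

```text
time: 26.87
tool_pos: [632.5, 233.9, 208.7]
tcp_rot: [-179.8, 0.1, 90.0]
ft_force: [0.7, 0.0, -0.6]
finger_gap: 59.3
grip_force: 43.8
```

>>> apply_moves(series="0.063 0.021 0 0 1;0 0 0 0 1;0 0 0.06 0 1;0 0 0.06 0 1;0 0 0.04 0 1")

```text
time: 27.28
tool_pos: [637.9, 250.3, 159.4]
tcp_rot: [-179.7, 0.1, 90.0]
ft_force: [-0.2, -1.0, -1.7]
finger_gap: 59.2
grip_force: 43.8
```

>>> apply_moves(series="0 0 0 0 1;0 0 0 0 1;0 0 0 0 1;0 0 0 0 1")

```text
time: 27.62
tool_pos: [640.4, 251.1, 165.2]
tcp_rot: [179.9, -0.0, 90.0]
ft_force: [-0.5, 0.1, -0.3]
finger_gap: 59.4
grip_force: 43.8
```

```bash
python3 - <<'E'
from h import *
S=sense();print(S["tool_pos"],S["tcp_rot"])
s=snapshot("scene");f=s["frame"]
cv2.imwrite("pics/k.png",cv2.resize(f[80:230,290:490],(800,600),interpolation=cv2.INTER_CUBIC))
E
```

```text
[640.43485925 251.05960188 165.18826049] [ 1.79887161e+02 -3.46879922e-02  9.00126971e+01]
```

View pics/k.png

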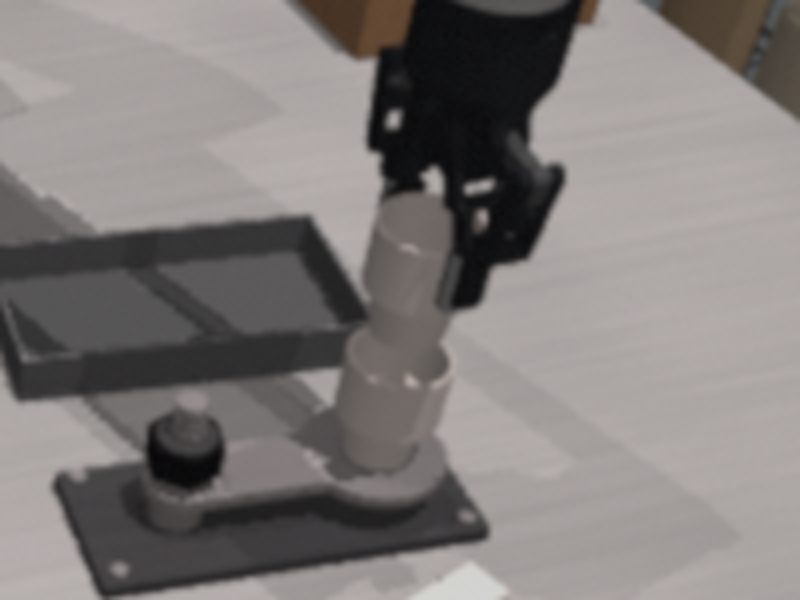

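>>> apply_moves(series="0 0 0.05 0 1;0 0 0.05 0 1;0 0 0.03 0 1;0 0 0.02 0 1;0 0 0.01 0 1")

```text
time: 28.08
tool_pos: [639.2, 251.3, 114.7]
tcp_rot: [-179.9, -0.0, 90.0]
ft_force: [-2.9, 0.1, 4.6]
finger_gap: 59.4
grip_force: 44.3
```

>>> apply_moves(series="0 0 0 0 1;0 0 0 0 1;0 0 0 0 1;0 0 0 0 1")

```text
time: 28.42
tool_pos: [639.9, 251.2, 116.0]
tcp_rot: [180.0, -0.0, 90.0]
ft_force: [0.6, -0.0, -1.0]
finger_gap: 59.3
grip_force: 43.7
```

>>> apply_moves(series="0 0 0.007 0 1;0 0 0 0 1;0 0 0 0 1;0 0 0 0 -1;0 0 0 0 -1")

```text
time: 28.83
tool_pos: [639.7, 251.1, 113.5]
tcp_rot: [180.0, 0.0, 90.0]
ft_force: [0.2, -0.2, -0.2]
finger_gap: 81.4
grip_force: 0.0
```

>>> apply_moves(series="0 0 0 0 -1;0 0 0 0 -1;0 0 0 0 -1;0 0 -0.05 0 -1;0 0 -0.12 0 -1")

```text
time: 29.25
tool_pos: [635.9, 249.9, 158.7]
tcp_rot: [-179.4, 0.2, 90.0]
ft_force: [0.2, 0.4, -0.9]
finger_gap: 85.2
grip_force: 0.0
```

>>> apply_moves(series="0 0 -0.13 0 -1;0 0 -0.1 0 -1;0 0 0 0 -1;0 0 0 0 -1;0 0 0 0 -1")

```text
time: 29.67
tool_pos: [639.8, 251.1, 234.3]
tcp_rot: [180.0, -0.0, 90.0]
ft_force: [-0.2, -1.6, 0.3]
finger_gap: 85.5
grip_force: 0.0
```

```bash
python3 o.py
```

```text
[639.8 251.1 234.3] [180.  -0.  90.] [-0.2 -1.6  0.3]
top
58 [159. 113.] 784.8 199.4 [30.5 90.4] 17.7 0.96 72.2
58 [265. 180.] 610.0 -77.1 [51.5 52.2] 71.7 0.98 72.0
58 [306. 182.] 606.8 -181.8 [51.8 52.6] 32.9 0.98 72.4
58 [358. 182.] 606.7 -309.7 [58.8 58.4] 88.9 0.8 71.9
58 [394. 210.] 537.2 -398.4 [58.2 57.9] 87.6 0.81 71.5
58 [260. 242.] 456.7 -66.2 [51.8 52. ] 80.6 0.97 72.1
100 [236. 110.] 781.4 -1.8 [58.8 55.1] 1.1 0.83 102.9
100 [140. 170.] 629.7 232.3 [19.6 54.3] 60.8 0.72 116.8
142 [317. 107.] 776.7 -199.3 [26.5 26.6] 18.3 0.79 152.2
142 [126. 163.] 640.2 249.1 [59.6 57.6] 89.6 0.8 153.8
scene
58 [235. 161.] 455.3 -65.5 [51.9 58.7] 80.4 0.95 71.4
58 [385. 187.] 653.3 244.3 [60.  31.3] 58.1 0.76 83.2
58 [246. 203.] 609.3 -76.4 [52.  55.5] 71.4 0.97 71.1
58 [ 97. 209.] 537.4 -398.4 [61.6 59. ] 26.9 0.8 71.1
58 [200. 211.] 606.2 -180.7 [54.2 53.3] 33.2 0.97 71.3
58 [141. 223.] 606.1 -309.8 [62. 59.] 40.5 0.79 70.9
58 [397. 234.] 785.5 199.3 [32.5 90.8] 17.7 0.95 72.0
100 [388. 176.] 651.9 242.0 [61.5 30.5] 53.1 0.77 115.8
100 [307. 242.] 780.7 -1.0 [57.7 59.9] 70.8 0.81 102.3
142 [393. 157.] 640.2 249.3 [58.9 61.1] 81.7 0.8 153.5
142 [203. 246.] 776.4 -199.2 [26.5 26.5] 76.2 0.81 151.7
```

>>> apply_moves(series="-0.06 -0.003 0 0 -1;-0.1246 -0.0074 0 0 -1;-0.1246 -0.0074 0 0 -1;-0.1246 -0.0074 0 0 -1;-0.1246 -0.0074 0 0 -1")

```text
time: 30.18
tool_pos: [628.7, 81.5, 231.9]
tcp_rot: [-179.8, 0.0, 90.1]
ft_force: [0.5, 0.6, 0.2]
finger_gap: 85.4
grip_force: 0.0
```

>>> apply_moves(series="-0.1246 -0.0074 0 0 -1;-0.1246 -0.0074 0 0 -1;-0.1246 -0.0074 0 0 -1;-0.1246 -0.0074 0 0 -1;-0.1246 -0.0074 0 0 -1")

```text
time: 30.6
tool_pos: [617.5, -105.6, 232.1]
tcp_rot: [-179.9, -0.0, 90.0]
ft_force: [-0.5, 0.7, -0.1]
finger_gap: 85.3
grip_force: 0.0
```

>>> apply_moves(series="-0.1246 -0.0074 0 0 -1;-0.1246 -0.0074 0 0 -1;-0.1246 -0.0074 0 0 -1;-0.1246 -0.0074 0 0 -1;-0.1246 -0.0074 0 0 -1")

```text
time: 31.02
tool_pos: [606.4, -292.3, 232.0]
tcp_rot: [-179.9, -0.1, 90.0]
ft_force: [0.9, -0.1, -0.2]
finger_gap: 85.1
grip_force: 0.0
```

>>> apply_moves(series="-0.065 -0.004 0 0 -1;0 0 0.1 0 -1;0 0 0.13 0 -1;0 0 0.1 0 -1;0 0 0.05 0 -1")

```text
time: 31.43
tool_pos: [602.9, -308.6, 112.5]
tcp_rot: [-179.5, -0.3, 90.0]
ft_force: [-0.0, 0.6, -1.3]
finger_gap: 85.3
grip_force: 0.0
```

>>> apply_moves(series="0 0 0 0 -1;0 0 0 0 -1;0 0 0 0 -1;0 0 0 0 -1")

```text
time: 31.77
tool_pos: [608.5, -310.6, 122.9]
tcp_rot: [179.8, 0.1, 90.0]
ft_force: [-0.5, 0.5, -0.4]
finger_gap: 85.4
grip_force: 0.0
```

>>> apply_moves(series="0.001 -0.002 0.1 0 -1;0 0 0.1 0 -1;0 0 0.06 0 -1;0 0 0.03 0 -1;0 0 0 0 -1")

```text
time: 32.18
tool_pos: [605.6, -308.9, 31.4]
tcp_rot: [-179.9, -0.1, 90.0]
ft_force: [-0.6, -0.1, -1.2]
finger_gap: 85.4
grip_force: 0.0
```

>>> apply_moves(series="0 0 0 0 -1;0 0 0 0 -1;0 0 0 0 -1;0 0 0 0 1;0 0 0 0 1")

```text
time: 32.6
tool_pos: [607.0, -309.8, 33.9]
tcp_rot: [179.9, 0.1, 90.0]
ft_force: [-0.3, -0.1, 0.7]
finger_gap: 63.9
grip_force: 0.0
```

>>> apply_moves(series="0 0 0 0 1;0 0 0 0 1;0 0 0 0 1;0 0 0 0 1;0 0 0 0 1")

```text
time: 33.02
tool_pos: [607.1, -309.9, 33.9]
tcp_rot: [179.9, 0.1, 90.0]
ft_force: [-0.0, -0.3, 6.5]
finger_gap: 59.4
grip_force: 43.7
```

>>> apply_moves(series="0 0 -0.09 0 1;0 0 -0.13 0 1;0 0 -0.13 0 1;0 0 -0.13 0 1;0 0 -0.13 0 1")

```text
time: 33.43
tool_pos: [605.7, -309.1, 216.9]
tcp_rot: [-179.9, -0.0, 90.0]
ft_force: [0.6, -0.5, -0.7]
finger_gap: 59.4
grip_force: 43.5
```

>>> apply_moves(series="0 0 -0.06 0 1;0 0 0 0 1;0 0 0 0 1;0 0 0 0 1;0 0 0 0 1")

```text
time: 33.85
tool_pos: [605.1, -308.8, 230.6]
tcp_rot: [-179.8, -0.1, 90.0]
ft_force: [-0.3, 0.4, -1.1]
finger_gap: 59.3
grip_force: 43.5
```

>>> apply_moves(series="0.06 0.003 0 0 1;0.1245 0.0075 0 0 1;0.1245 0.0075 0 0 1;0.1245 0.0075 0 0 1;0.1245 0.0075 0 0 1")

```text
time: 34.27
tool_pos: [614.9, -139.6, 231.6]
tcp_rot: [-179.8, -0.1, 90.0]
ft_force: [0.7, 0.0, 0.4]
finger_gap: 59.4
grip_force: 43.5
```

>>> apply_moves(series="0.1245 0.0075 0 0 1;0.1245 0.0075 0 0 1;0.1245 0.0075 0 0 1;0.1245 0.0075 0 0 1;0.1245 0.0075 0 0 1")

```text
time: 34.68
tool_pos: [625.8, 47.3, 231.8]
tcp_rot: [-179.8, -0.0, 90.1]
ft_force: [0.8, -0.2, -0.7]
finger_gap: 59.3
grip_force: 43.5
```

>>> apply_moves(series="0.1245 0.0075 0 0 1;0.1245 0.0075 0 0 1;0.1245 0.0075 0 0 1;0.1245 0.0075 0 0 1;0.1245 0.0075 0 0 1")

```text
time: 35.1
tool_pos: [636.8, 233.9, 231.6]
tcp_rot: [-179.8, 0.0, 90.1]
ft_force: [0.2, 0.1, -1.2]
finger_gap: 59.6
grip_force: 43.5
```

>>> apply_moves(series="0.064 0.004 0 0 1;0 0 0 0 1;0 0 0.04 0 1;0 0 0.04 0 1;0 0 0.02 0 1")

```text
time: 35.52
tool_pos: [638.1, 249.2, 199.6]
tcp_rot: [-179.8, 0.1, 90.0]
ft_force: [-0.8, -0.7, -2.1]
finger_gap: 59.7
grip_force: 43.5
```

>>> apply_moves(series="0 0 0 0 1;0 0 0 0 1;0 0 0 0 1;0 0 0 0 1;0 0 0 0 1")

```text
time: 35.93
tool_pos: [640.0, 250.5, 204.5]
tcp_rot: [179.9, -0.0, 90.0]
ft_force: [0.0, 0.3, -1.5]
finger_gap: 59.6
grip_force: 43.5
```

>>> apply_moves(series="0 0 0.05 0 1;0 0 0.05 0 1;0 0 0.03 0 1;0 0 0.02 0 1;0 0 0.01 0 1")

```text
time: 36.35
tool_pos: [639.5, 250.8, 156.0]
tcp_rot: [180.0, -0.0, 90.0]
ft_force: [-4.7, -0.3, 13.6]
finger_gap: 59.9
grip_force: 44.8
```

>>> apply_moves(series="0 0 0 0 1;0 0 0 0 1;0 0 0.004 0 1;0 0 0.004 0 1;0 0 0 0 1")

```text
time: 36.77
tool_pos: [640.3, 251.0, 155.9]
tcp_rot: [179.9, -0.0, 90.0]
ft_force: [-3.6, -1.3, 10.5]
finger_gap: 59.6
grip_force: 44.6
```

>>> apply_moves(series="0 0 0 0 1")

```text
time: 36.85
tool_pos: [640.3, 251.0, 155.9]
tcp_rot: [179.9, -0.0, 90.0]
ft_force: [-3.6, -2.0, 9.7]
finger_gap: 59.8
grip_force: 44.6
```

>>> apply_moves(series="0 0 0 0 -1;0 0 0 0 -1;0 0 0 0 -1;0 0 0 0 -1;0 0 0 0 -1")

```text
time: 37.27
tool_pos: [639.4, 250.6, 152.7]
tcp_rot: [-180.0, 0.0, 90.0]
ft_force: [-0.5, -0.0, 0.5]
finger_gap: 85.3
grip_force: 0.0
```

>>> apply_moves(series="0 0 -0.05 0 -1;0 0 -0.1 0 -1;0 0 -0.1 0 -1;0 0 -0.05 0 -1;0 0 0 0 -1")

```text
time: 37.68
tool_pos: [641.7, 251.4, 249.2]
tcp_rot: [179.5, -0.1, 90.0]
ft_force: [0.6, 0.8, 0.4]
finger_gap: 85.1
grip_force: 0.0
```

>>> apply_moves(series="0 0 0 0 -1;0 0 0 0 -1;0 0 0 0 -1")

```text
time: 37.93
tool_pos: [638.6, 250.4, 240.8]
tcp_rot: [-179.8, 0.1, 90.0]
ft_force: [-0.4, 0.4, -0.1]
finger_gap: 85.7
grip_force: 0.0
```

```bash
python3 o.py
```

```text
[638.6 250.4 240.8] [-1.798e+02  1.000e-01  9.000e+01] [-0.4  0.4 -0.1]
top
58 [159. 113.] 785.0 199.2 [31.1 90. ] 17.8 0.96 72.3
58 [265. 181.] 610.1 -77.1 [51.4 52.5] 72.0 0.99 71.5
58 [306. 182.] 606.9 -181.7 [51.9 52.2] 33.2 0.99 71.3
58 [393. 211.] 537.1 -398.1 [57.5 58.6] 1.1 0.81 71.6
58 [260. 242.] 456.7 -66.3 [51.9 52. ] 80.3 0.97 72.1
100 [236. 110.] 781.5 -3.2 [60.2 56.4] 24.4 0.79 103.0
142 [317. 107.] 776.8 -199.7 [25.7 26.2] 2.8 0.82 152.2
142 [122. 160.] 645.0 257.3 [41.3 38.9] 11.9 0.79 159.8
142 [135. 167.] 633.0 232.6 [23.3 57.7] 65.6 0.73 157.3
182 [120. 160.] 640.8 250.4 [59.2 59.9] 25.2 0.79 193.7
scene
58 [235. 161.] 456.3 -65.8 [51.8 55.9] 80.9 0.98 71.4
58 [385. 187.] 652.2 242.1 [59.6 30.7] 50.2 0.76 83.4
58 [246. 203.] 609.2 -76.3 [51.8 56.5] 71.4 0.95 71.3
58 [ 97. 209.] 536.5 -398.7 [62.7 59. ] 23.6 0.79 71.1
58 [200. 211.] 605.7 -181.0 [55.4 54. ] 31.4 0.96 71.3
58 [397. 234.] 785.4 199.9 [32.2 90.9] 17.1 0.94 72.0
100 [389. 176.] 652.5 241.6 [61.4 28.8] 53.4 0.78 116.3
100 [307. 241.] 780.4 -1.3 [58.  58.3] 81.6 0.81 102.3
142 [391. 161.] 651.6 239.2 [59.3 27.9] 46.9 0.79 157.9
142 [203. 246.] 776.9 -199.6 [26.9 25.7] 67.6 0.8 151.7
182 [397. 142.] 639.8 250.8 [59.5 63.4] 71.2 0.78 193.2
```

>>> apply_moves(series="-0.05 -0.008 0 0 -1;-0.129 -0.0204 0 0 -1;-0.129 -0.0204 0 0 -1;-0.129 -0.0204 0 0 -1;-0.129 -0.0204 0 0 -1")

```text
time: 38.45
tool_pos: [611.7, 79.5, 242.0]
tcp_rot: [-179.9, 0.0, 90.1]
ft_force: [0.9, -0.3, -0.3]
finger_gap: 85.7
grip_force: 0.0
```

>>> apply_moves(series="-0.129 -0.0204 0 0 -1;-0.129 -0.0204 0 0 -1;-0.129 -0.0204 0 0 -1;-0.129 -0.0204 0 0 -1;-0.129 -0.0204 0 0 -1")

```text
time: 38.87
tool_pos: [581.2, -114.3, 242.3]
tcp_rot: [-179.9, -0.0, 90.0]
ft_force: [1.6, 0.5, -0.4]
finger_gap: 85.5
grip_force: 0.0
```

>>> apply_moves(series="-0.129 -0.0204 0 0 -1;-0.129 -0.0204 0 0 -1;-0.129 -0.0204 0 0 -1;-0.129 -0.0204 0 0 -1;-0.129 -0.0204 0 0 -1")

```text
time: 39.28
tool_pos: [550.8, -307.8, 242.3]
tcp_rot: [-179.9, -0.0, 90.0]
ft_force: [0.5, 0.7, 0.2]
finger_gap: 85.3
grip_force: 0.0
```

>>> apply_moves(series="-0.129 -0.0204 0 0 -1;-0.129 -0.0204 0 0 -1;-0.049 -0.0076 0 0 -1;0 0 0.1 0 -1;0 0 0.13 0 -1")

```text
time: 39.7
tool_pos: [538.7, -401.6, 177.5]
tcp_rot: [179.7, 0.3, 89.9]
ft_force: [0.9, 0.2, 0.0]
finger_gap: 85.4
grip_force: 0.0
```

>>> apply_moves(series="0 0 0.1 0 -1;0 0 0.05 0 -1;0 0 0 0 -1;0 0 0 0 -1;0 0 0 0 -1")

```text
time: 40.12
tool_pos: [538.1, -398.6, 130.8]
tcp_rot: [179.9, 0.1, 90.0]
ft_force: [-0.3, -0.5, 1.3]
finger_gap: 85.4
grip_force: 0.0
```

>>> apply_moves(series="0 0 0 0 -1;0 0 0 0 -1")

```text
time: 40.28
tool_pos: [538.5, -399.0, 131.7]
tcp_rot: [179.8, 0.1, 90.0]
ft_force: [0.0, 0.7, -1.1]
finger_gap: 85.2
grip_force: 0.0
```

>>> apply_moves(series="0.001 -0.003 0.1 0 -1;0 0 0.12 0 -1;0 0 0.07 0 -1;0 0 0.032 0 -1;0 0 0 0 -1")

```text
time: 40.7
tool_pos: [535.1, -396.8, 30.2]
tcp_rot: [-179.8, -0.2, 90.0]
ft_force: [-0.6, 0.3, -0.5]
finger_gap: 85.5
grip_force: 0.0
```

>>> apply_moves(series="0 0 0 0 -1;0 0 0 0 -1;0 0 0 0 -1;0 0 0 0 1;0 0 0 0 1")

```text
time: 41.12
tool_pos: [537.1, -398.6, 34.1]
tcp_rot: [179.9, 0.1, 90.0]
ft_force: [0.0, 1.1, 0.2]
finger_gap: 63.9
grip_force: 0.0
```

>>> apply_moves(series="0 0 0 0 1;0 0 0 0 1;0 0 0 0 1;0 0 0 0 1;0 0 0 0 1")

```text
time: 41.53
tool_pos: [537.3, -398.7, 34.3]
tcp_rot: [179.9, 0.1, 90.0]
ft_force: [-1.0, 0.6, 5.7]
finger_gap: 61.2
grip_force: 43.3
```

>>> apply_moves(series="0 0 -0.1 0 1;0 0 -0.13 0 1;0 0 -0.13 0 1;0 0 -0.13 0 1;0 0 -0.13 0 1")

```text
time: 41.95
tool_pos: [536.1, -397.7, 220.5]
tcp_rot: [-180.0, -0.0, 90.0]
ft_force: [-0.5, 0.0, -0.4]
finger_gap: 61.2
grip_force: 44.0
```

>>> apply_moves(series="0 0 -0.13 0 1;0 0 0 0 1;0 0 0 0 1;0 0 0 0 1;0 0 0 0 1")

```text
time: 42.37
tool_pos: [535.6, -397.3, 255.1]
tcp_rot: [-179.8, -0.1, 90.0]
ft_force: [-0.0, -0.3, -1.5]
finger_gap: 61.3
grip_force: 44.0
```

>>> apply_moves(series="0.05 0.008 0 0 1;0.129 0.0206 0 0 1;0.129 0.0206 0 0 1;0.129 0.0206 0 0 1;0.129 0.0206 0 0 1")

```text
time: 42.78
tool_pos: [562.5, -225.5, 255.3]
tcp_rot: [-179.8, -0.1, 90.0]
ft_force: [0.1, -0.2, -1.2]
finger_gap: 60.9
grip_force: 44.0
```

>>> apply_moves(series="0.129 0.0206 0 0 1;0.129 0.0206 0 0 1;0.129 0.0206 0 0 1;0.129 0.0206 0 0 1;0.129 0.0206 0 0 1")

```text
time: 43.2
tool_pos: [593.0, -31.9, 255.6]
tcp_rot: [-179.8, -0.0, 90.0]
ft_force: [1.6, -0.0, 0.0]
finger_gap: 61.4
grip_force: 44.0
```

>>> apply_moves(series="0.129 0.0206 0 0 1;0.129 0.0206 0 0 1;0.129 0.0206 0 0 1;0.129 0.0206 0 0 1;0.129 0.0206 0 0 1")

```text
time: 43.62
tool_pos: [623.6, 161.4, 255.5]
tcp_rot: [-179.8, 0.0, 90.1]
ft_force: [0.8, -0.1, -0.2]
finger_gap: 61.1
grip_force: 44.0
```

>>> apply_moves(series="0.129 0.0206 0 0 1;0.129 0.0206 0 0 1;0.049 0.0074 0 0 1;0 0 0 0 1;0 0 0 0 1")

```text
time: 44.03
tool_pos: [638.1, 252.3, 255.2]
tcp_rot: [-179.8, 0.1, 90.2]
ft_force: [0.2, -1.2, -2.0]
finger_gap: 60.9
grip_force: 44.0
```

>>> apply_moves(series="0 0 0.03 0 1;0 0 0.02 0 1;0 0 0 0 1;0 0 0 0 1;0 0 0 0 1")

```text
time: 44.45
tool_pos: [639.5, 250.1, 242.5]
tcp_rot: [-180.0, 0.0, 90.0]
ft_force: [-0.0, 0.6, -0.4]
finger_gap: 61.3
grip_force: 44.0
```

>>> apply_moves(series="0 0 0.05 0 1;0 0 0.05 0 1;0 0 0.03 0 1;0 0 0.018 0 1;0 0 0.01 0 1")

```text
time: 44.87
tool_pos: [639.8, 251.0, 196.3]
tcp_rot: [179.9, -0.0, 90.0]
ft_force: [-3.7, -1.5, 14.6]
finger_gap: 61.3
grip_force: 45.2
```

>>> apply_moves(series="0 0 0 0 1;0 0 0 0 1;0 0 0.004 0 1;0 0 0 0 1;0 0 0 0 1")

```text
time: 45.28
tool_pos: [640.2, 251.2, 196.3]
tcp_rot: [179.9, -0.0, 90.0]
ft_force: [-2.6, 0.7, 8.2]
finger_gap: 60.8
grip_force: 44.7
```

>>> apply_moves(series="0 0 0 0 -1;0 0 0 0 -1;0 0 0 0 -1;0 0 0 0 -1;0 0 0 0 -1")

```text
time: 45.7
tool_pos: [639.4, 251.0, 193.6]
tcp_rot: [-180.0, 0.0, 90.0]
ft_force: [0.1, 0.1, -0.1]
finger_gap: 85.5
grip_force: 0.0
```

>>> apply_moves(series="0 0 -0.05 0 -1;0 0 -0.1 0 -1;0 0 -0.1 0 -1;0 0 -0.05 0 -1;0 0 0 0 -1")

```text
time: 46.12
tool_pos: [641.4, 251.6, 290.0]
tcp_rot: [179.5, -0.1, 90.0]
ft_force: [0.1, 0.5, 0.7]
finger_gap: 85.4
grip_force: 0.0
```

>>> apply_moves(series="0 0 0 0 -1;0 0 0 0 -1;0 0 0 0 -1")

```text
time: 46.37
tool_pos: [638.7, 250.8, 281.6]
tcp_rot: [-179.8, 0.1, 90.0]
ft_force: [0.5, 0.3, 0.6]
finger_gap: 85.6
grip_force: 0.0
```

```bash
python3 o.py
```

```text
[638.7 250.8 281.6] [-1.798e+02  1.000e-01  9.000e+01] [0.5 0.3 0.6]
top
58 [159. 113.] 785.1 199.4 [31.5 90.6] 17.9 0.96 72.4
58 [265. 180.] 610.0 -77.1 [51.4 52.2] 72.0 0.99 72.2
58 [306. 182.] 606.9 -181.7 [51.9 52.3] 33.0 0.99 72.4
58 [276. 254.] 428.0 -107.0 [52.1 51.9] 80.0 0.98 71.9
100 [235. 111.] 782.6 -1.8 [57.9 58. ] 27.7 0.79 102.8
142 [317. 107.] 776.6 -199.1 [26.8 26.5] 27.2 0.78 152.0
142 [135. 167.] 633.0 232.1 [23.1 57.6] 66.3 0.72 157.8
182 [115. 159.] 643.2 256.7 [37.1 34.7] 39.3 0.86 199.9
182 [129. 164.] 634.4 233.1 [24.2 58.5] 69.6 0.74 198.1
222 [113. 157.] 641.0 250.2 [59.7 59.3] 34.9 0.79 233.7
scene
58 [385. 187.] 652.3 244.1 [59.9 31.8] 55.5 0.77 83.2
58 [247. 203.] 609.3 -76.6 [52.1 54.2] 72.1 0.97 71.3
58 [200. 211.] 606.3 -181.1 [55.2 53.5] 32.8 0.97 71.1
58 [397. 234.] 785.7 198.8 [31.7 92.4] 17.9 0.95 72.1
100 [388. 176.] 651.9 241.2 [61.5 29.7] 50.9 0.78 116.3
100 [307. 242.] 780.4 -1.9 [58.6 59.8] 66.8 0.79 102.2
142 [391. 161.] 652.1 239.4 [59.5 29.9] 49.2 0.78 158.3
142 [203. 246.] 777.3 -199.5 [26.6 26.6] 45.6 0.79 151.5
182 [396. 146.] 653.8 240.8 [59.4 27.3] 55.2 0.76 198.3
222 [401. 126.] 640.5 250.2 [59.6 60.4] 86.0 0.79 233.3
```

>>> apply_moves(series="-0.05 -0.03 0 0 -1;-0.1085 -0.064 0 0 -1;-0.1085 -0.064 0 0 -1;-0.1085 -0.064 0 0 -1;-0.1085 -0.064 0 0 -1")

```text
time: 46.88
tool_pos: [552.3, 104.6, 282.7]
tcp_rot: [-179.9, 0.0, 90.1]
ft_force: [-0.5, -0.4, 0.3]
finger_gap: 85.7
grip_force: 0.0
```

>>> apply_moves(series="-0.1085 -0.064 0 0 -1;-0.1085 -0.064 0 0 -1;-0.1085 -0.064 0 0 -1;-0.1085 -0.064 0 0 -1;-0.1085 -0.064 0 0 -1")

```text
time: 47.3
tool_pos: [456.3, -58.1, 283.1]
tcp_rot: [-179.9, -0.0, 90.1]
ft_force: [0.1, 0.1, -0.6]
finger_gap: 85.5
grip_force: 0.0
```

>>> apply_moves(series="-0.1085 -0.064 0 0 -1;-0.059 -0.035 0 0 -1;0 0 0.05 -0.0582 -1;0 0 0.05 -0.0582 -1;0 0 0.05 -0.0582 -1")

```text
time: 47.72
tool_pos: [427.8, -107.9, 238.0]
tcp_rot: [180.0, -0.0, 110.3]
ft_force: [-0.0, -0.6, 0.6]
finger_gap: 85.4
grip_force: 0.0
```

>>> apply_moves(series="0 0 0.05 -0.0582 -1;0 0 0.05 -0.0582 -1;0 0 0.05 -0.0582 -1;0 0 0.05 -0.0582 -1;0 0 0.05 -0.0582 -1")

```text
time: 48.13
tool_pos: [427.7, -107.1, 162.5]
tcp_rot: [-180.0, -0.1, 143.7]
ft_force: [0.1, -0.3, 0.4]
finger_gap: 85.3
grip_force: 0.0
```

>>> apply_moves(series="0 0 0.05 -0.0582 -1;0 0 0.05 -0.0582 -1;0 0 0.05 -0.0582 -1;0 0 0.05 -0.0582 -1;0 0 0 0 -1")

```text
time: 48.55
tool_pos: [425.5, -106.3, 100.1]
tcp_rot: [179.9, -0.4, 170.4]
ft_force: [-0.1, 1.2, -0.4]
finger_gap: 85.8
grip_force: 0.0
```

>>> apply_moves(series="0 0 0 0 -1;0 0 0 0 -1;0 0 0 0 -1;0 0 0 0 -1")

```text
time: 48.88
tool_pos: [428.9, -107.6, 105.1]
tcp_rot: [-180.0, 0.1, 170.0]
ft_force: [0.0, 0.7, 0.5]
finger_gap: 85.6
grip_force: 0.0
```

```bash
python3 - <<'E'
from h import *
S=sense();print(S["tool_pos"],S["tcp_rot"],S["joint_pos"])
s=snapshot("scene");f=s["frame"]
cv2.imwrite("pics/m.png",cv2.resize(f[70:250,120:360],(800,600),interpolation=cv2.INTER_CUBIC))
E
```

```text
[ 428.9451318  -107.58947917  105.06579175] [-1.79978634e+02  1.04627373e-01  1.69963638e+02] [-2.07277213e+01 -1.21175936e+01  1.17824117e+02 -1.64721491e-03
  7.41867012e+01 -1.00690892e+02]
```

View pics/m.png

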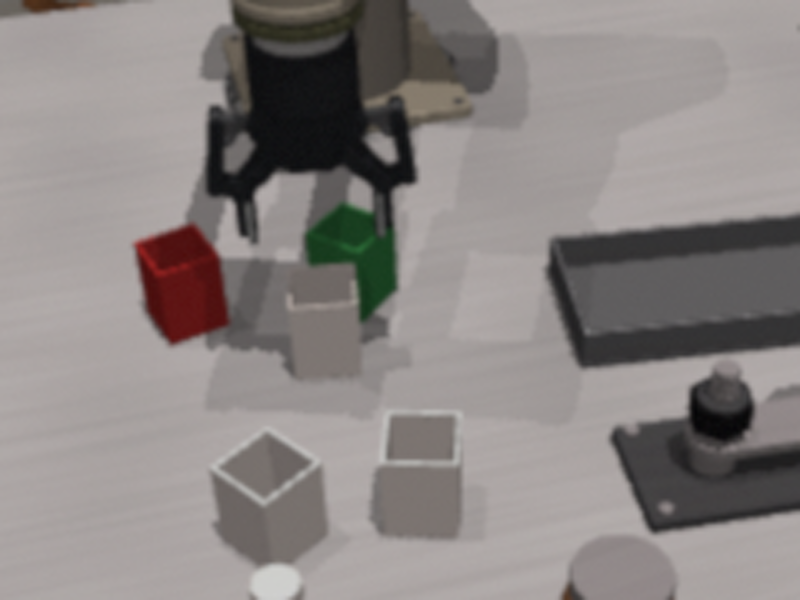

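>>> apply_moves(series="0 0 0.08 0 -1;0 0 0.08 0 -1;0 0 0.045 0 -1;0 0 0.02 0 -1;0 0 0 0 -1")

```text
time: 49.35
tool_pos: [427.2, -107.0, 35.4]
tcp_rot: [180.0, -0.1, 170.0]
ft_force: [-1.0, 1.3, 0.4]
finger_gap: 85.3
grip_force: 0.0
```

>>> apply_moves(series="0 0 0 0 -1;0 0 0 0 -1;0 0 0 0 -1;0 0 0 0 1;0 0 0 0 1")

```text
time: 49.77
tool_pos: [428.8, -107.5, 37.2]
tcp_rot: [-180.0, 0.1, 170.1]
ft_force: [0.4, -0.6, 0.0]
finger_gap: 63.6
grip_force: 0.0
```

>>> apply_moves(series="0 0 0 0 1;0 0 0 0 1;0 0 0 0 1;0 0 0 0 1;0 0 0 0 1")

```text
time: 50.18
tool_pos: [428.7, -107.5, 37.0]
tcp_rot: [-180.0, 0.1, 170.1]
ft_force: [-0.3, 0.4, 5.9]
finger_gap: 51.5
grip_force: 42.6
```

>>> apply_moves(series="0 0 -0.08 0 1;0 0 -0.12 0 1;0 0 -0.1 0 1;0 0 0 0 1;0 0 0 0 1")

```text
time: 50.6
tool_pos: [429.7, -107.9, 128.4]
tcp_rot: [-180.0, 0.2, 170.1]
ft_force: [0.6, 0.9, -0.6]
finger_gap: 51.5
grip_force: 42.1
```

>>> apply_moves(series="0 0 0 0 1;0 0 0 0 1")

```text
time: 50.77
tool_pos: [427.1, -106.9, 124.8]
tcp_rot: [180.0, -0.2, 170.1]
ft_force: [0.1, 0.3, -0.4]
finger_gap: 50.7
grip_force: 42.1
```

>>> apply_moves(series="0.008 0.06 0 -0.026 1;0.0133 0.1165 0 0 1;0.0133 0.1165 0 0 1;0.0133 0.1165 0 0 1;0.0133 0.1165 0 0 1")

```text
time: 51.18
tool_pos: [428.6, 52.9, 124.8]
tcp_rot: [-180.0, -0.2, 173.0]
ft_force: [1.0, 0.1, -0.7]
finger_gap: 51.7
grip_force: 42.1
```

>>> apply_moves(series="0.0133 0.1165 0 0 1;0.0133 0.1165 0 0 1;0.0133 0.1165 0 0 1;0.0133 0.1165 0 0 1;0.007 0.058 0 0 1")

```text
time: 51.6
tool_pos: [429.6, 212.8, 124.7]
tcp_rot: [-180.0, -0.2, 173.1]
ft_force: [-0.3, 0.2, -0.8]
finger_gap: 51.4
grip_force: 42.2
```

>>> apply_moves(series="0 0 0 0 1;0 0 0 0 1;0 0 0.08 0 1;0 0 0.07 0 1;0 0 0.05 0 1")

```text
time: 52.02
tool_pos: [429.9, 208.0, 63.9]
tcp_rot: [-179.9, -0.1, 173.0]
ft_force: [1.4, 0.9, -1.4]
finger_gap: 51.5
grip_force: 42.2
```

>>> apply_moves(series="0 0 0 0 1;0 0 0 0 1;0 0 0 0 1;0 0 0 0 1")

```text
time: 52.35
tool_pos: [432.2, 209.6, 67.8]
tcp_rot: [180.0, 0.1, 173.0]
ft_force: [0.2, 0.6, -0.5]
finger_gap: 51.2
grip_force: 42.2
```

>>> apply_moves(series="-0.03 0.004 0 0 1;-0.022 0 0 0 1;0 0 0.04 0 1;0 0 0.03 0 1;0 0 0.015 0 1")

```text
time: 52.77
tool_pos: [446.5, 208.8, 40.4]
tcp_rot: [-180.0, -0.1, 173.0]
ft_force: [-22.8, -9.3, 66.4]
finger_gap: 51.3
grip_force: 51.0
```

>>> apply_moves(series="0 0 0 0 1;0 0 0 0 1;0 0 0 0 1;0 0 0 0 1")

```text
time: 53.1
tool_pos: [446.5, 208.9, 40.5]
tcp_rot: [-180.0, -0.0, 173.1]
ft_force: [-0.1, -1.3, 5.1]
finger_gap: 51.0
grip_force: 43.9
```

>>> apply_moves(series="0 0 0 0 -1;0 0 0 0 -1;0 0 0 0 -1;0 0 0 0 -1;0 0 -0.05 0 -1")

```text
time: 53.52
tool_pos: [444.2, 208.2, 52.9]
tcp_rot: [-179.9, -0.3, 173.0]
ft_force: [-0.3, 0.4, -1.3]
finger_gap: 85.5
grip_force: 0.0
```

>>> apply_moves(series="0 0 -0.12 0 -1;0 0 -0.12 0 -1;0 0 -0.11 0 -1;-0.024 -0.0315 0 0 -1;-0.076 -0.102 0 0 -1")

```text
time: 53.93
tool_pos: [472.6, 168.8, 164.0]
tcp_rot: [179.8, 0.3, 173.3]
ft_force: [0.6, -0.1, -1.1]
finger_gap: 85.4
grip_force: 0.0
```

>>> apply_moves(series="-0.076 -0.102 0 0 -1;-0.076 -0.102 0 0 -1;-0.076 -0.102 0 0 -1;-0.076 -0.102 0 0 -1;-0.076 -0.102 0 0 -1")

```text
time: 54.35
tool_pos: [566.9, -1.9, 160.5]
tcp_rot: [180.0, -0.0, 173.1]
ft_force: [-0.4, 0.6, 0.1]
finger_gap: 85.6
grip_force: 0.0
```

>>> apply_moves(series="-0.076 -0.102 0 0 -1;-0.076 -0.102 0 0 -1;-0.024 -0.0315 0 0 -1;0 0 0 0.0588 -1;0 0 0 0.0588 -1")

```text
time: 54.77
tool_pos: [610.2, -77.8, 160.0]
tcp_rot: [-180.0, -0.1, 159.2]
ft_force: [-0.3, 0.9, -0.2]
finger_gap: 85.3
grip_force: 0.0
```

>>> apply_moves(series="0 0 0.01 0.0588 -1;0 0 0.01 0.0588 -1;0 0 0.01 0.0588 -1;0 0 0.01 0.0588 -1;0 0 0.01 0.0588 -1")

```text
time: 55.18
tool_pos: [609.9, -76.2, 145.2]
tcp_rot: [-180.0, -0.0, 125.6]
ft_force: [1.2, 0.1, -0.5]
finger_gap: 85.5
grip_force: 0.0
```

>>> apply_moves(series="0 0 0.02 0.0588 -1;0 0 0.02 0.0588 -1;0 0 0.02 0.0588 -1;0 0 0.02 0.0588 -1;0 0 0.02 0.0588 -1")

```text
time: 55.6
tool_pos: [609.9, -76.1, 115.1]
tcp_rot: [-180.0, -0.0, 91.9]
ft_force: [-0.6, 0.4, 0.5]
finger_gap: 85.1
grip_force: 0.0
```

>>> apply_moves(series="0 0 0 0.0588 -1;0 0 0 0.0588 -1;0 0 0 0.0588 -1;0 0 0 0 -1;0 0 0 0 -1")

```text
time: 56.02
tool_pos: [610.0, -76.2, 115.6]
tcp_rot: [-180.0, -0.0, 72.2]
ft_force: [-0.7, 0.0, 0.4]
finger_gap: 85.3
grip_force: 0.0
```

```bash
python3 o.py | grep -v ' 7[78][0-9]\.'
```

```text
[610.  -76.2 115.6] [-180.    -0.    72.2] [-0.7  0.   0.4]
top
58 [312. 182.] 606.9 -181.8 [51.8 51.4] 32.4 0.62 71.9
58 [151. 245.] 445.8 209.1 [53.4 52.2] 82.7 0.98 75.9
100 [236. 105.] 794.1 -1.7 [33.6 59.8] 0.7 0.75 102.5
142 [135. 167.] 633.3 232.6 [21.8 57.6] 66.7 0.75 157.9
182 [112. 157.] 648.2 262.6 [22.7 36.4] 76.0 0.69 199.8
182 [129. 164.] 634.9 233.3 [24.  58.7] 71.0 0.76 198.1
222 [113. 157.] 640.7 249.7 [59.8 59.3] 7.3 0.79 233.4
scene
58 [335. 140.] 443.6 209.6 [53.7 59. ] 84.0 0.97 75.5
58 [385. 187.] 652.3 241.9 [59.6 31.3] 49.7 0.74 83.5
58 [247. 204.] 608.7 -76.5 [52.3 55.1] 72.4 0.96 71.2
58 [200. 211.] 605.4 -180.8 [54.4 54.4] 33.5 0.96 71.3
100 [389. 176.] 652.0 242.0 [61.7 33.3] 53.2 0.77 116.0
142 [392. 161.] 652.5 238.8 [59.5 30.6] 48.7 0.75 158.1
182 [396. 146.] 654.5 240.1 [59.4 29. ] 54.6 0.73 198.2
222 [402. 126.] 639.6 249.9 [59.1 60.5] 84.7 0.8 233.3
```

>>> apply_moves(series="0 0 0.08 0 -1;0 0 0.1 0 -1;0 0 0.05 0 -1;0 0 0.03 0 -1;0 0 0 0 -1")

```text
time: 56.53
tool_pos: [608.3, -76.1, 35.2]
tcp_rot: [-179.7, 0.0, 72.1]
ft_force: [-0.5, 1.3, 0.1]
finger_gap: 85.4
grip_force: 0.0
```

>>> apply_moves(series="0 0 0 0 -1;0 0 0 0 -1;0 0 0 0 -1;0 0 0 0 1;0 0 0 0 1")

```text
time: 56.95
tool_pos: [611.0, -76.7, 39.1]
tcp_rot: [179.9, -0.0, 72.0]
ft_force: [0.2, -0.7, 0.4]
finger_gap: 64.0
grip_force: 0.0
```

>>> apply_moves(series="0 0 0 0 1;0 0 0 0 1;0 0 0 0 1;0 0 0 0 1;0 0 0 0 1")

```text
time: 57.37
tool_pos: [610.8, -76.7, 38.8]
tcp_rot: [179.9, -0.0, 72.0]
ft_force: [-0.8, 0.3, 6.2]
finger_gap: 51.2
grip_force: 42.8
```

>>> apply_moves(series="0 0 -0.08 0 1;0 0 -0.12 0 1;0 0 -0.1 0 1;0 0 0 0 1;0 0 0 0 1")

```text
time: 57.78
tool_pos: [612.0, -76.9, 130.6]
tcp_rot: [179.7, -0.0, 72.0]
ft_force: [-0.5, 0.3, -1.2]
finger_gap: 51.3
grip_force: 42.3
```

>>> apply_moves(series="0 0 0 -0.048 1;0 0 0 -0.048 1;0 0 0 0 1;0 0 0 0 1;0 0 0 0 1")

```text
time: 58.2
tool_pos: [609.4, -76.4, 126.6]
tcp_rot: [-179.9, -0.0, 82.8]
ft_force: [0.9, 0.1, -0.5]
finger_gap: 51.0
grip_force: 42.2
```

>>> apply_moves(series="0.039 -0.041 0 0 1;0.0785 -0.0817 0 0 1;0.0785 -0.0817 0 0 1;0.0785 -0.0817 0 0 1;0.0785 -0.0817 0 0 1")

```text
time: 58.62
tool_pos: [512.3, 42.9, 127.3]
tcp_rot: [-180.0, -0.0, 82.8]
ft_force: [-0.2, 1.0, 0.1]
finger_gap: 51.3
grip_force: 42.3
```

>>> apply_moves(series="0.0785 -0.0817 0 0 1;0.0785 -0.0817 0 0 1;0.0785 -0.0817 0 0 1;0.039 -0.041 0 0 1;0 0 0 0 1")

```text
time: 59.03
tool_pos: [436.1, 136.7, 127.4]
tcp_rot: [-179.9, -0.0, 83.0]
ft_force: [-0.4, 0.6, -1.7]
finger_gap: 51.7
grip_force: 42.3
```

>>> apply_moves(series="0 0 0 0 1;0 0 0 0 1;0 0 0.06 0 1;0 0 0.08 0 1;0 0 0.05 0 1")

```text
time: 59.45
tool_pos: [438.8, 133.1, 69.4]
tcp_rot: [-180.0, 0.0, 82.8]
ft_force: [0.3, -0.4, -1.4]
finger_gap: 51.8
grip_force: 42.3
```

>>> apply_moves(series="0 0 0.03 0 1;0 0 0 0 1;0 0 0 0 1;0 0 0 0 1;0 0 0 0 1")

```text
time: 59.87
tool_pos: [439.8, 134.3, 63.3]
tcp_rot: [179.9, -0.0, 83.0]
ft_force: [-0.4, 0.4, -0.1]
finger_gap: 51.2
grip_force: 42.3
```

>>> apply_moves(series="0 0 0.02 0 1;0 0 0.02 0 1;0 0 0.015 0 1;0 0 0.008 0 1;0 0 0.004 0 1")

```text
time: 60.28
tool_pos: [438.2, 134.3, 42.7]
tcp_rot: [-179.9, 0.0, 83.0]
ft_force: [-13.7, -2.8, 30.8]
finger_gap: 51.4
grip_force: 45.8
```

>>> apply_moves(series="0 0 0 0 1;0 0 0 0 1;0 0 0 0 1")

```text
time: 60.53
tool_pos: [438.4, 134.4, 42.7]
tcp_rot: [-180.0, 0.0, 83.0]
ft_force: [-7.4, -1.7, 13.7]
finger_gap: 51.4
grip_force: 44.0
```

>>> apply_moves(series="0 0 0 0 -1;0 0 0 0 -1;0 0 0 0 -1;0 0 0 0 -1;0 0 -0.05 0 -1")

```text
time: 60.95
tool_pos: [436.1, 133.8, 54.1]
tcp_rot: [-179.7, 0.1, 83.0]
ft_force: [-0.8, 1.1, -0.3]
finger_gap: 85.4
grip_force: 0.0
```

>>> apply_moves(series="0 0 -0.12 0 -1;0 0 -0.12 0 -1;0 0 -0.11 0 -1;-0.0489 0.034 0 0 -1;-0.0977 0.0681 0 0 -1")

```text
time: 61.37
tool_pos: [465.0, 88.9, 165.0]
tcp_rot: [179.7, -0.1, 83.2]
ft_force: [-0.1, 0.8, -0.0]
finger_gap: 85.4
grip_force: 0.0
```

>>> apply_moves(series="-0.0977 0.0681 0 0 -1;-0.0977 0.0681 0 0 -1;-0.0977 0.0681 0 0 -1;-0.0977 0.0681 0 0 -1;-0.0977 0.0681 0 0 -1")

```text
time: 61.78
tool_pos: [547.5, -72.7, 161.5]
tcp_rot: [-180.0, -0.0, 83.0]
ft_force: [0.6, -0.1, 0.5]
finger_gap: 85.3
grip_force: 0.0
```

>>> apply_moves(series="-0.0977 0.0681 0 0 -1;-0.0977 0.0681 0 0 -1;-0.0977 0.0681 0 0 -1;-0.0489 0.034 0 0 -1;0 0 0 -0.0582 -1")

```text
time: 62.2
tool_pos: [606.2, -185.7, 161.1]
tcp_rot: [-180.0, 0.1, 89.3]
ft_force: [0.3, 0.8, 0.5]
finger_gap: 85.4
grip_force: 0.0
```

>>> apply_moves(series="0 0 0.03 -0.0582 -1;0 0 0.03 -0.0582 -1;0 0 0.03 -0.0582 -1;0 0 0.03 -0.0582 -1;0 0 0.03 -0.0582 -1")

```text
time: 62.62
tool_pos: [605.2, -181.6, 115.9]
tcp_rot: [-180.0, -0.0, 123.3]
ft_force: [0.4, 0.5, -0.3]
finger_gap: 85.4
grip_force: 0.0
```

>>> apply_moves(series="0 0 0 0 -1;0 0 0 0 -1;0 0 0 0 -1;0 0 0 0 -1")

```text
time: 62.95
tool_pos: [605.9, -181.8, 117.7]
tcp_rot: [180.0, 0.1, 122.8]
ft_force: [-0.2, 0.4, -0.6]
finger_gap: 85.6
grip_force: 0.0
```

```bash
python3 o.py | grep -v ' 7[78][0-9]\.'
```

```text
[ 605.9 -181.8  117.7] [1.800e+02 1.000e-01 1.228e+02] [-0.2  0.4 -0.6]
top
58 [299. 187.] 599.1 -169.2 [51.8 22.9] 34.1 0.81 72.2
58 [151. 245.] 445.7 209.1 [53.4 52.6] 83.6 0.97 75.7
58 [180. 248.] 439.1 133.6 [53.3 52.2] 83.0 0.98 75.8
142 [135. 167.] 633.2 233.1 [23.3 57.8] 65.5 0.76 158.6
182 [116. 158.] 643.8 256.7 [39.2 45.8] 86.6 0.8 199.9
182 [129. 164.] 634.3 233.5 [25.  58.6] 68.8 0.74 197.7
222 [112. 157.] 640.4 249.9 [61.2 58.4] 64.8 0.79 233.5
scene
58 [335. 140.] 445.1 209.7 [52.9 58.9] 82.4 0.95 75.1
58 [307. 143.] 437.5 134.3 [52.9 58. ] 83.1 0.96 74.8
58 [385. 187.] 652.5 243.4 [59.6 28.1] 54.3 0.78 83.4
58 [200. 211.] 605.7 -181.5 [54.6 53.1] 32.8 0.97 71.2
100 [389. 176.] 652.1 241.3 [61.5 30.7] 51.6 0.76 116.1
142 [391. 161.] 653.6 238.0 [59.3 29.4] 48.5 0.73 158.0
182 [396. 146.] 653.3 240.0 [59.3 27.4] 51.6 0.77 198.2
222 [401. 126.] 640.2 250.1 [59.6 61.4] 73.3 0.79 233.1
```

>>> apply_moves(series="0 0 0.08 0 -1;0 0 0.1 0 -1;0 0 0.05 0 -1;0 0 0.03 0 -1;0 0 0 0 -1")

```text
time: 63.47
tool_pos: [603.8, -181.0, 36.5]
tcp_rot: [-179.9, -0.2, 123.0]
ft_force: [-0.7, -0.5, -0.1]
finger_gap: 85.4
grip_force: 0.0
```

>>> apply_moves(series="0 0 0 0 -1;0 0 0 0 -1;0 0 0 0 -1;0 0 0 0 1;0 0 0 0 1")

```text
time: 63.88
tool_pos: [606.2, -181.9, 40.1]
tcp_rot: [179.9, 0.1, 123.0]
ft_force: [0.2, -0.2, 0.2]
finger_gap: 64.2
grip_force: 0.0
```

>>> apply_moves(series="0 0 0 0 1;0 0 0 0 1;0 0 0 0 1;0 0 0 0 1;0 0 0 0 1")

```text
time: 64.3
tool_pos: [606.0, -181.8, 39.7]
tcp_rot: [180.0, 0.1, 123.0]
ft_force: [0.3, 1.7, 5.9]
finger_gap: 51.3
grip_force: 42.5
```

>>> apply_moves(series="0 0 -0.08 0 1;0 0 -0.12 0 1;0 0 -0.12 0 1;0 0 -0.1 0 1;0 0 0 0.0582 1")

```text
time: 64.72
tool_pos: [609.0, -183.0, 173.3]
tcp_rot: [179.6, 0.5, 116.4]
ft_force: [1.1, -0.1, 1.0]
finger_gap: 51.6
grip_force: 42.1
```

>>> apply_moves(series="0 0 0 0.0582 1;0 0 0 0.0582 1;0 0 0 0.0582 1;0 0 0 0.0582 1;0 0 0 0.0582 1")

```text
time: 65.13
tool_pos: [604.9, -181.5, 164.1]
tcp_rot: [-179.9, -0.0, 82.6]
ft_force: [0.1, -0.1, 0.0]
finger_gap: 51.4
grip_force: 42.1
```

>>> apply_moves(series="0 0 0 0 1;0 0 0 0 1;0 0 0 0 1")

```text
time: 65.38
tool_pos: [605.2, -181.5, 164.5]
tcp_rot: [-180.0, -0.0, 83.2]
ft_force: [1.2, 0.3, -1.5]
finger_gap: 51.4
grip_force: 42.1
```

>>> apply_moves(series="0.0568 -0.0262 0 0 1;0.1136 -0.0524 0 0 1;0.1136 -0.0524 0 0 1;0.1136 -0.0524 0 0 1;0.1136 -0.0524 0 0 1")

```text
time: 65.8
tool_pos: [553.1, -19.5, 164.8]
tcp_rot: [-180.0, -0.0, 83.1]
ft_force: [0.6, 0.6, 0.5]
finger_gap: 51.8
grip_force: 42.1
```

>>> apply_moves(series="0.1136 -0.0524 0 0 1;0.1136 -0.0524 0 0 1;0.1136 -0.0524 0 0 1;0.1136 -0.0524 0 0 1;0.1136 -0.0524 0 0 1")

```text
time: 66.22
tool_pos: [495.9, 159.6, 165.0]
tcp_rot: [180.0, -0.0, 83.2]
ft_force: [0.9, -0.6, -0.7]
finger_gap: 51.2
grip_force: 42.1
```

>>> apply_moves(series="0.1136 -0.0524 0 0 1;0.1136 -0.0524 0 0 1;0.1136 -0.0524 0 0 1;0.0568 -0.0262 0 0 1;0 0 0 0 1")

```text
time: 66.63
tool_pos: [455.1, 286.8, 164.9]
tcp_rot: [-180.0, -0.1, 83.4]
ft_force: [0.7, -0.2, -1.3]
finger_gap: 51.1
grip_force: 42.1
```

>>> apply_moves(series="0 0 0 0 1;0 0 0 0 1;0 0 0.06 0 1;0 0 0.1 0 1;0 0 0.07 0 1")

```text
time: 67.05
tool_pos: [457.4, 281.6, 94.7]
tcp_rot: [180.0, 0.0, 82.9]
ft_force: [-0.5, 0.1, -2.1]
finger_gap: 51.3
grip_force: 42.1
```

>>> apply_moves(series="0 0 0.03 0 1;0 0 0 0 1;0 0 0 0 1;0 0 0 0 1;0 0 0 0 1")

```text
time: 67.47
tool_pos: [458.2, 283.5, 88.9]
tcp_rot: [179.8, -0.1, 83.0]
ft_force: [0.2, 0.1, -0.8]
finger_gap: 51.1
grip_force: 42.1
```

>>> apply_moves(series="0 0 0.03 0 1;0 0 0.03 0 1;0 0 0.02 0 1;0 0 0.015 0 1;0 0 0.01 0 1")

```text
time: 67.88
tool_pos: [456.0, 282.8, 54.0]
tcp_rot: [-179.9, 0.1, 83.0]
ft_force: [-0.2, 0.1, -0.8]
finger_gap: 51.6
grip_force: 42.1
```

>>> apply_moves(series="0 0 0.01 0 1;0 0 0.01 0 1;0 0 0.008 0 1;0 0 0.007 0 1;0 0 0.004 0 1")

```text
time: 68.3
tool_pos: [456.8, 283.1, 43.6]
tcp_rot: [180.0, -0.0, 83.0]
ft_force: [-4.4, -1.4, 11.6]
finger_gap: 51.3
grip_force: 43.7
```

>>> apply_moves(series="0 0 0 0 1;0 0 0 0 1;0 0 0 0 1")

```text
time: 68.55
tool_pos: [456.9, 283.1, 43.8]
tcp_rot: [180.0, -0.0, 83.0]
ft_force: [0.9, -0.1, -1.3]
finger_gap: 50.9
grip_force: 42.1
```

On the floor; release, back off and check.

>>> apply_moves(series="0 0 0 0 -1;0 0 0 0 -1;0 0 0 0 -1;0 0 0 0 -1;0 0 -0.05 0 -1")

```text
time: 68.97
tool_pos: [454.6, 282.0, 55.9]
tcp_rot: [-179.8, 0.2, 83.0]
ft_force: [-0.5, -0.9, -0.1]
finger_gap: 85.6
grip_force: 0.0
```

>>> apply_moves(series="0 0 -0.12 0 -1;0 0 -0.12 0 -1;0 0 -0.12 0 -1;0 0 -0.12 0 -1;0 0 -0.05 0 -1")

```text
time: 69.38
tool_pos: [458.7, 284.1, 223.9]
tcp_rot: [179.6, -0.2, 83.0]
ft_force: [0.6, 0.3, 0.3]
finger_gap: 85.2
grip_force: 0.0
```

>>> apply_moves(series="-0.05 0 0 0 -1;-0.12 0 0 0 -1;-0.12 0 0 0 -1;-0.12 0 0 0 -1;-0.12 0 0 0 -1")

```text
time: 69.8
tool_pos: [436.8, 124.1, 217.7]
tcp_rot: [180.0, 0.0, 83.0]
ft_force: [1.4, 0.6, 0.8]
finger_gap: 85.4
grip_force: 0.0
```

>>> apply_moves(series="-0.12 0 0 0 -1;-0.12 0 0 0 -1;-0.05 0 0 0 -1;0 0 0 0 -1;0 0 0 0 -1")

```text
time: 70.22
tool_pos: [426.8, 38.4, 217.9]
tcp_rot: [180.0, -0.0, 82.8]
ft_force: [0.3, 0.0, -0.7]
finger_gap: 85.3
grip_force: 0.0
```

```bash
python3 o.py; python3 - <<'E'
from h import *
s=snapshot("scene");c=cloud(s)
r=np.hypot(c[...,0]-633,c[...,1]-132);m=(r>11)&(r<18)&(c[...,2]>60);print(np.histogram(c[m][:,2],range(60,100,2)))
cv2.imwrite("pics/z.png",cv2.resize(s["frame"],(800,600),interpolation=cv2.INTER_CUBIC))
E
```

```text
[426.8  38.4 217.9] [180.   -0.   82.8] [ 0.3  0.  -0.7]
top
58 [159. 113.] 784.9 199.6 [31.3 90.8] 18.9 0.94 72.2
58 [122. 234.] 466.9 281.6 [35.2 55.9] 0.7 0.81 75.2
58 [151. 238.] 459.3 207.3 [52.6 25.6] 83.8 0.91 75.5
58 [179. 239.] 453.8 132.0 [52.8 22.7] 83.5 0.63 76.3
100 [235. 110.] 781.9 -2.6 [58.7 56.8] 52.8 0.8 102.6
142 [317. 107.] 776.5 -199.2 [25.9 27. ] 32.8 0.8 152.0
142 [135. 166.] 633.5 231.8 [22.5 57.6] 68.5 0.71 158.8
182 [116. 157.] 645.1 257.6 [35.2 48.2] 38.8 0.75 199.8
182 [129. 164.] 634.2 233.1 [24.  58.5] 68.9 0.74 197.9
222 [112. 157.] 639.9 250.1 [58.3 59.1] 0.6 0.8 233.5
scene
58 [362. 138.] 456.1 282.6 [54.7 58.1] 84.1 0.95 75.1
58 [335. 140.] 445.1 209.5 [53.5 57.1] 82.6 0.96 75.0
58 [307. 143.] 438.8 134.4 [53.4 56.9] 84.3 0.96 75.2
58 [385. 187.] 652.6 243.4 [59.7 30.3] 54.6 0.76 83.0
58 [397. 234.] 785.6 199.6 [31.4 91.6] 18.0 0.95 72.0
100 [389. 176.] 651.2 241.6 [61.6 30.4] 50.5 0.81 116.1
100 [307. 241.] 780.6 -1.1 [59.7 59. ] 47.6 0.78 102.3
142 [391. 161.] 652.4 238.6 [59.5 28.1] 47.7 0.76 157.9
142 [203. 246.] 776.4 -199.3 [26.5 26.7] 78.8 0.8 151.5
182 [396. 146.] 652.3 239.6 [59.5 28.7] 48.4 0.77 198.4
222 [401. 126.] 639.8 250.2 [59.5 61.3] 80.5 0.79 233.1
(array([ 2,  1,  1,  1,  1,  1,  8, 25, 28,  6,  0,  0,  0,  0,  0,  0,  0,
        0,  0]), array([60, 62, 64, 66, 68, 70, 72, 74, 76, 78, 80, 82, 84, 86, 88, 90, 92,
       94, 96, 98]))
```

View pics/z.png

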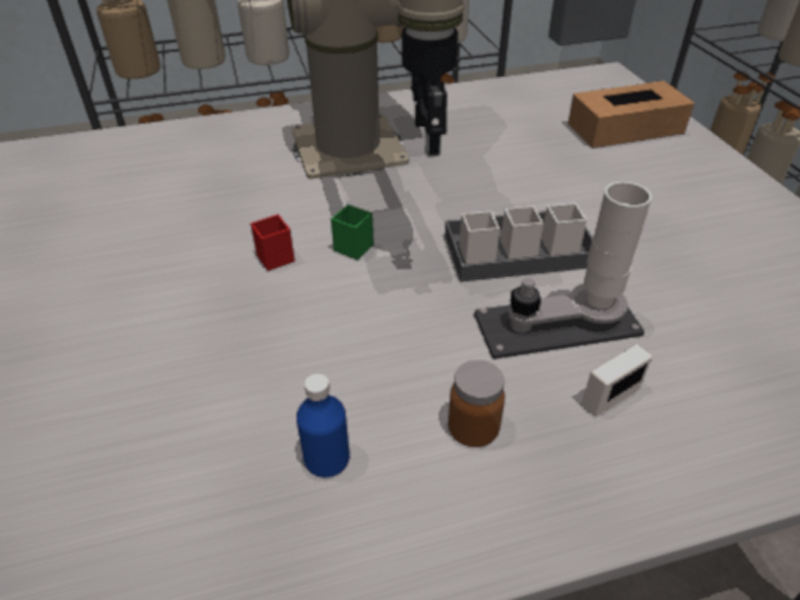

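The final picture shows the stack of four round pots on the plate at (615,245) and three square pots upright in the tray at (480,238), (522,232) and (565,228). The nut is down at (525,300), and the bystanders and look-alikes are where they were.

```bash
python3 -c "
from bench import hand_in
print(hand_in())"
```

```text
the job is handed in; nothing more can be done
None
```

Job handed in: the jam nut was run down first, until it met its stop against the steel nut; the four round pots are nested fully home on the shelf plate, the three white square pots stand in the grey tray, and the mister bottle, jar and sensor were not moved.

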